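Inspect the valve manifolds and send them round the guide

ROBOT

A 7-joint arm with a two-finger parallel gripper is mounted at the origin on the work surface. World frame = base frame: x ahead of the robot, y to its left, z up, the work surface at z = 0. Lengths are in mm, angles in rad, forces in N, time in s.
With the tool pointing down it reaches from about 425 to 925 mm from the base axis. Payload 6.8 kg.
Tool frame: the origin (TCP) lies midway between the tips of the shut fingers; the grasp point (between the pads) lies 19 mm behind it; x points along the fingers, z is the direction in which the jaws open and shut, and the axes are right-handed (so a half turn about x gives the same grasp; the last joint's range is limited). The gripper opens to 88 mm and grips with 3 to 60 N. Pads are 20 mm wide; open, the fingers measure 115 mm over their backs; the gripper's body (75 mm by 178 mm) begins 61 mm behind the grasp point.
Start: joints at [1.197, 0.477, 0.022, 1.555, -0.011, 1.109, -0.083], TCP at [177.318, -651.311, 222.664] pointing down, gripper open.
Joint ranges: [-2.96, 2.96], [-0.34, 2.1], [-1.41, 1.46], [0.24, 2.44], [-1.37, 4.51], [0.17, 1.92], [-2.96, 2.96]. Speed limits (rad/s): [2.39, 2.39, 3.14, 3.14, 3.14, 3.14, 3.14].

INTERFACE

Orientations are given as a unit quaternion [x, y, z, w].
In Python, from plant import bot, vision, order gives the robot as it stands.
- The arm moves only by the tool apply_moves, never from a script. Its argument "moves" is a list of rows, each an object of numbers: "ax", "ay", "az": the turn, a rotation vector about the world's x, y, z in rad; "dx", "dy", "dz": the shift along the world's x, y, z in m; "grip": the opening, from -1 (shut) to 1 (fully open), so that 0 is half open. In form: [{"ax": .., "ay": .., "az": .., "dx": .., "dy": .., "dz": .., "grip": ..}, ...]. A call has 1 to 10 rows; each row shifts and turns the commanded pose from where the row before left it; what a row does not reach is not made up. A row lasts 1/12 s, in which the tool goes at most 41.7 mm and 7.16 degrees, less where a joint would pass 70% of its speed; a pose out of reach is approached as far as the arm can. A call is refused whole if a number of a shift passes 0.0417 or a number of a turn 0.125, either way. A call with a gripper value outside its range is refused whole. The fingers move at their own pace and stop on an object; "force" is the grip in N (left out, the last holds). Time passes only in rows, so rows that do not move let the fingers close. It gives the time, the measured TCP pose, the force and the opening at its end, in the units of the state.
- bot.read_state(): the state, without advancing time (a new reading comes with each control period).
- vision.snapshot(name): name is "scene" or "side" or "wrist"; returns the picture (420x560x3 uint8, red, green, blue); there is no depth.
- vision.calibration(name): a dict with "vfov" (degrees; the focal length in pixels is half the picture's height over the tangent of half this angle, whatever the lens; pixels are square), "cx", "cy" (the principal point, pixels), "T" (4x4, takes a point from camera to world coordinates). Camera axes: x right, y down, z forward; pixel columns grow to the right and rows downward; lengths in mm; the calibration is good to about 2 mm. A picture is of the moment at which its call begins: read the wrist's pose just before it. calibration takes no time and is no camera call; for the wrist camera it gives the pose at the moment of the call.
- order.finish_job(): hands the job in, once; it reports no verdict.
The state is a dict: "time_s": time; "joint_pos": joint angles; "qvel": joint speeds; "tau": joint torques, N m; "ee_pos": TCP position; "orientation": TCP orientation; "force": force on the tool from outside, world axes, zero at the start; "torque": the same for the moment, N m; "finger_gap": opening from 0.0 (shut) to 1.0 (fully open).
Only numpy, scipy, OpenCV 4.12 (cv2) and the standard library are available. Lean on these libraries where they do the work, as an engineer would, in place of code of your own. Each camera call takes 0.05 s, during which the arm holds its last target. There are 200 camera calls.

TASK

Inspect every valve manifold on the sheet, the white one first, then the brass one, then the dark one (one of them may be missing): hold each up at the inspection head's orange pointer and turn it so that its red, then its yellow, then its blue port cap squarely faces the pointer, each centred about 15 mm in front of the ball and held still there for two seconds, then stand it upright in the round blue carrier waiting at the start of the guide. When all are loaded, slide the carrier, without lifting it, round the corner of the guide until it is fully home against the red end stop, and let go. Leave everything else on the bench alone.

Things in the scene. Friction and masses are not known exactly. Their poses are not given: they have to be found in the camera images.
- white: white-painted valve manifold, upright (may be absent), 0.18-0.27 kg. Origin: centre of underside. Round foot 60 mm dia., body 44x44 mm to z=70, then square drive head 24x24 mm (sides along x, y), z=70 to 110 mm: grip it there from above. Capped ports (caps 32 mm dia.) reach 36 mm from the axis at z=38 mm: red to +y, yellow to +x, blue to -y; back (-x) blank.
- white_red (a point): Centre of the outer face of the red cap of the white-painted manifold; in its body's frame (0, 36, 38) mm. Its axes are the manifold's.
- white_yellow (a point): Centre of the outer face of the yellow cap of the white-painted manifold; in its body's frame (36, 0, 38) mm. Its axes are the manifold's.
- white_blue (a point): Centre of the outer face of the blue cap of the white-painted manifold; in its body's frame (0, -36, 38) mm. Its axes are the manifold's.
- brass: brass valve manifold, upright (may be absent), 0.18-0.27 kg. Origin: centre of underside. Round foot 60 mm dia., body 44x44 mm to z=70, then square drive head 24x24 mm (sides along x, y), z=70 to 110 mm: grip it there from above. Capped ports (caps 32 mm dia.) reach 36 mm from the axis at z=38 mm: red to +y, yellow to +x, blue to -y; back (-x) blank.
- brass_red (a point): Centre of the outer face of the red cap of the brass manifold; in its body's frame (0, 36, 38) mm. Its axes are the manifold's.
- brass_yellow (a point): Centre of the outer face of the yellow cap of the brass manifold; in its body's frame (36, 0, 38) mm. Its axes are the manifold's.
- brass_blue (a point): Centre of the outer face of the blue cap of the brass manifold; in its body's frame (0, -36, 38) mm. Its axes are the manifold's.
- dark: dark steel valve manifold, upright (may be absent), 0.18-0.27 kg. Origin: centre of underside. Round foot 60 mm dia., body 44x44 mm to z=70, then square drive head 24x24 mm (sides along x, y), z=70 to 110 mm: grip it there from above. Capped ports (caps 32 mm dia.) reach 36 mm from the axis at z=38 mm: red to +y, yellow to +x, blue to -y; back (-x) blank.
- dark_red (a point): Centre of the outer face of the red cap of the dark steel manifold; in its body's frame (0, 36, 38) mm. Its axes are the manifold's.
- dark_yellow (a point): Centre of the outer face of the yellow cap of the dark steel manifold; in its body's frame (36, 0, 38) mm. Its axes are the manifold's.
- dark_blue (a point): Centre of the outer face of the blue cap of the dark steel manifold; in its body's frame (0, -36, 38) mm. Its axes are the manifold's.
- head: Fixed inspection head: grey camera box 80x75x75 mm with ring light on a post, base 100x120 mm, top at z=216 mm. Origin on the table under the box; it looks along its -x, roughly towards the robot. A thin level pointer sticks out along -x at z=160 mm; its orange 12 mm ball ends 115 mm from the origin.
- mark (a point): Inspection mark: point in the air 15 mm beyond the tip of the orange ball, (-130, 0, 160) mm in the head's frame, axes as the head's. A port is presented when the centre of its cap's outer face is here (within 20 mm) and the cap looks along the head's +x, squarely at the ball and lens.
- carrier: Blue round carrier, 210 mm dia., loose in the guide, 0.6 kg; slides with 2-5 N on a slippery skid. Origin: centre of underside. Flat floor at z=8 mm, rim at 98-102 mm radius up to z=18. Three black pads (64 mm dia.), standing places, 64 mm from the centre at 90, 210, 330 deg from its x. Central steel mast 16 mm dia. up to z=155 mm: grip from above to slide it (loaded manifolds reach z=118).
- guide: Fixed aluminium channel, walls 28 mm high, 222 mm wide inside. Origin: table level at the loading place (closed start). In its frame the carrier's centre runs from (0,0) along -y to (0,-60) mm, round a quarter circle of 140 mm radius about (-140,-60) to (-140,-200), then along -x to (-180,-200), where the carrier's edge meets the red end stop (34 mm high).
- home (a point): Where the carrier's centre lies when fully home against the red end stop: (-180,-200,0) mm in the guide's frame.
- tape: Roll of yellow tape, 48 mm dia., 24 mm high, among the manifolds. Bystander, leave alone; origin at its underside's centre.
- caliper_case: Black caliper case 80x200x24 mm, long along its y. Bystander, leave alone; origin at its underside's centre.
- wrench: Wrench, 190 mm long, along its x. Bystander, leave alone; origin at its underside's centre (near its middle).
- driver: Screwdriver, 200 mm long, along its x. Bystander, leave alone; origin at its underside's centre (near its middle).
- oil: White oil bottle with red cap, 56 mm dia., 130 mm high. Bystander, leave alone; origin at its underside's centre.
- gauge_block: Steel block 60x60x45 mm. Bystander, leave alone; origin at its underside's centre.
There are look-alikes about, which are no part of the job. Leave any green look-alike of the dark alone.

How it is judged (in metres and radians):
On the way, in this order (a step that is already met when the one before it is completed fails the run):
1. the red cap of the white-painted manifold is held at the mark, squarely facing the head (distance between white_red and mark below 0.02 m and angle between the y axis of white and the x axis of head, either way round below 0.17 rad), for 1.5 s.
2. the yellow cap of the white-painted manifold is held at the mark, squarely facing the head (distance between white_yellow and mark below 0.02 m and angle between the x axis of white and the x axis of head, either way round below 0.17 rad), for 1.5 s.
3. the blue cap of the white-painted manifold is held at the mark, squarely facing the head (distance between white_blue and mark below 0.02 m and angle between the y axis of white and the x axis of head, either way round below 0.17 rad), for 1.5 s.
4. the red cap of the brass manifold is held at the mark, squarely facing the head (distance between brass_red and mark below 0.02 m and angle between the y axis of brass and the x axis of head, either way round below 0.17 rad), for 1.5 s.
5. the yellow cap of the brass manifold is held at the mark, squarely facing the head (distance between brass_yellow and mark below 0.02 m and angle between the x axis of brass and the x axis of head, either way round below 0.17 rad), for 1.5 s.
6. the blue cap of the brass manifold is held at the mark, squarely facing the head (distance between brass_blue and mark below 0.02 m and angle between the y axis of brass and the x axis of head, either way round below 0.17 rad), for 1.5 s.
7. the red cap of the dark steel manifold is held at the mark, squarely facing the head (distance between dark_red and mark below 0.02 m and angle between the y axis of dark and the x axis of head, either way round below 0.17 rad), for 1.5 s.
8. the yellow cap of the dark steel manifold is held at the mark, squarely facing the head (distance between dark_yellow and mark below 0.02 m and angle between the x axis of dark and the x axis of head, either way round below 0.17 rad), for 1.5 s.
9. the blue cap of the dark steel manifold is held at the mark, squarely facing the head (distance between dark_blue and mark below 0.02 m and angle between the y axis of dark and the x axis of head, either way round below 0.17 rad), for 1.5 s.
10. all manifolds stand upright in the carrier while it is still at the loading place (horizontal distance between each of white, brass, dark and carrier below 0.08 m and angle between each of white, brass, dark's own z axis and vertical below 0.1 rad and z of white in the frame of carrier between 0.003 and 0.014 m and z of brass in the frame of carrier between 0.003 and 0.014 m and z of dark in the frame of carrier between 0.003 and 0.014 m and y of carrier in the frame of guide above -0.05 m), for 0.2 s.
At the end, for the whole second after the job is handed in: Every manifold present stands upright (within 0.1 rad) on the carrier's floor, its axis within 80 mm of the carrier's, and the carrier lies flat against the red end stop, its centre within 15 mm of the home point and no more than 8 mm short of the stop, all at rest and released (horizontal distance between each of white, brass, dark and carrier below 0.08 m and angle between each of white, brass, dark's own z axis and vertical below 0.1 rad and z of white in the frame of carrier between 0.003 and 0.014 m and z of brass in the frame of carrier between 0.003 and 0.014 m and z of dark in the frame of carrier between 0.003 and 0.014 m and horizontal distance between carrier and home below 0.015 m and x of carrier in the frame of guide below -0.172 m and angle between carrier's own z axis and vertical below 0.05 rad and height (world z) of carrier below 0.008 m and linear speed of each of carrier, white, brass, dark below 0.02 m/s); the robot touches nothing.
It fails at once if a bystander is moved more than 5 cm (distance of any of tape, caliper_case, wrench, driver, oil, gauge_block from where it was at the start of the episode above 0.05 m).
It fails at once if the carrier is lifted out of its guide or tipped instead of being slid (height (world z) of carrier above 0.02 m or angle between carrier's own z axis and vertical above 0.25 rad).
Of white, brass, dark only 2 to 3 are there at a start; the rules pass over those that are not, and their reading is None.
At some moment in a run one of white, brass, dark may be knocked a few centimetres aside while the robot is not near it.
It also fails if it takes over 210 s, if anything falls off the work surface, if the arm or the gripper's body presses on something with over 40 N, if the wrist force passes 120 N, or if a joint passes its speed limit or range.

## Working session

There is one attempt and no reset: what is moved stays moved. The work goes in short steps, Python scripts to look and compute and a tool call to move; the robot and the scene stay as the last step left them, time stands still between calls to the robot, and variables do not carry over. Pictures are saved under pics/ and viewed, about 12 in all and at most 16, crops included, and the job is handed in when it is done.

Besides the shell and the picture viewer there is one more tool, called after ">>>" as name(argument=value, ...), one argument or row to a line, values as JSON. apply_moves: Moves the arm, as the interface text tells. Its arguments: {"type":"object","properties":{"moves":{"type":"array","items":{"type":"object","properties":{"ax":{"type":"number"},"ay":{"type":"number"},"az":{"type":"number"},"dx":{"type":"number"},"dy":{"type":"number"},"dz":{"type":"number"},"grip":{"type":"number"}}}},"force":{"type":"number"}},"required":["moves"]}

```bash
ls; mkdir -p pics; cat > h.py <<'E'
import numpy as np, cv2
from plant import bot, vision, order
def snap(n,f=None):
    c=vision.calibration(n); im=vision.snapshot(n)
    if f: cv2.imwrite('pics/'+f,im[:,:,::-1])
    return im,c
def ray(c,u,v):
    f=210/np.tan(np.radians(c['vfov'])/2); T=np.array(c['T'])
    d=T[:3,:3]@np.array([(u-c['cx'])/f,(v-c['cy'])/f,1]); return T[:3,3],d
def onz(c,u,v,z):
    o,d=ray(c,u,v); return o+d*(z-o[2])/d[2]
def proj(c,p):
    f=210/np.tan(np.radians(c['vfov'])/2); T=np.array(c['T'])
    q=T[:3,:3].T@(np.array(p,float)-T[:3,3]); return c['cx']+f*q[0]/q[2], c['cy']+f*q[1]/q[2]
E
python3 - <<'E'
from h import *
np.set_printoptions(precision=3,suppress=True)
s=bot.read_state();print(s)
ims=[]
for n in ['scene','side','wrist']:
    im,c=snap(n,n+'0.png'); print(n,c)
E
```

```text
pics
{'time_s': 0.0, 'joint_pos': array([ 1.197,  0.478,  0.022,  1.556, -0.012,  1.109, -0.083]), 'qvel': array([ 0.001, -0.   ,  0.002,  0.   ,  0.   , -0.   ,  0.   ]), 'tau': array([  0.001, -58.285,   1.535, -27.26 ,  -0.054,   0.017,   0.   ]), 'ee_pos': array([ 177.131, -650.727,  221.692]), 'orientation': array([ 0.43 ,  0.562, -0.429,  0.561]), 'force': array([-0.764,  0.304, -0.544]), 'torque': array([ 0.033, -0.009, -0.019]), 'finger_gap': 0.9964649148860811}
scene {'vfov': 57.9826265826904, 'cx': 281.2832970260445, 'cy': 215.15317182298432, 'T': array([[  -0.243,    0.542,   -0.805, 1557.763],
       [   0.97 ,    0.146,   -0.194,  291.927],
       [   0.013,   -0.828,   -0.561,  872.497],
       [   0.   ,    0.   ,    0.   ,    1.   ]])}
side {'vfov': 48.58301067398806, 'cx': 278.9083702159637, 'cy': 201.52093670604236, 'T': array([[  -0.917,   -0.284,    0.282,  121.778],
       [  -0.4  ,    0.646,   -0.651,  914.056],
       [   0.003,   -0.709,   -0.705, 1079.918],
       [   0.   ,    0.   ,    0.   ,    1.   ]])}
wrist {'vfov': 61.980861577865774, 'cx': 272.36429769966253, 'cy': 211.18095822815948, 'T': array([[   0.262,   -0.92 ,   -0.293,  257.569],
       [  -0.965,   -0.25 ,   -0.078, -628.643],
       [  -0.002,    0.303,   -0.953,  384.045],
       [   0.   ,    0.   ,    0.   ,    1.   ]])}
```

View pics/scene0.png

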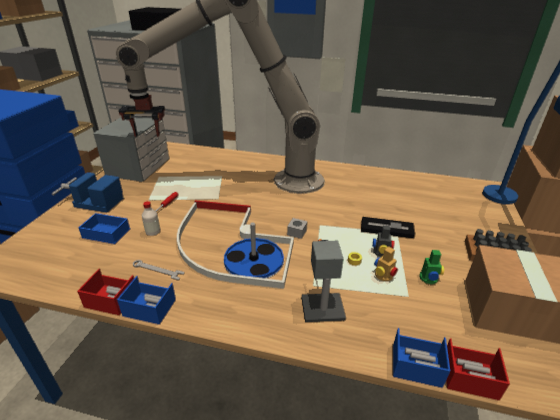

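View pics/side0.png

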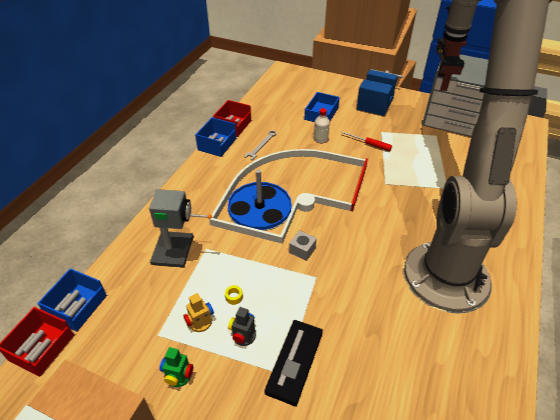

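The white manifold seems to be absent. Brass is at scene (387,265) / side (200,312), dark at scene (384,240) / side (242,325), and a green look-alike off the sheet at scene (432,266) / side (176,368). I'll enlarge crops of both views to confirm.

```bash
python3 - <<'E'
import cv2,numpy as np
a=cv2.imread('pics/scene0.png');b=cv2.imread('pics/side0.png')
A=cv2.resize(a[215:315,300:460],(640,400),interpolation=cv2.INTER_CUBIC)
B=cv2.resize(b[180:390,140:340],(571,600),interpolation=cv2.INTER_CUBIC)
cv2.imwrite('pics/cA.png',A);cv2.imwrite('pics/cB.png',B)
E
```

```text
(no output)
```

View pics/cA.png

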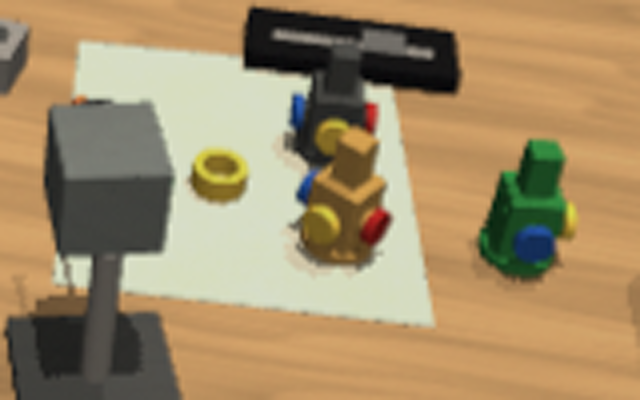

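View pics/cB.png

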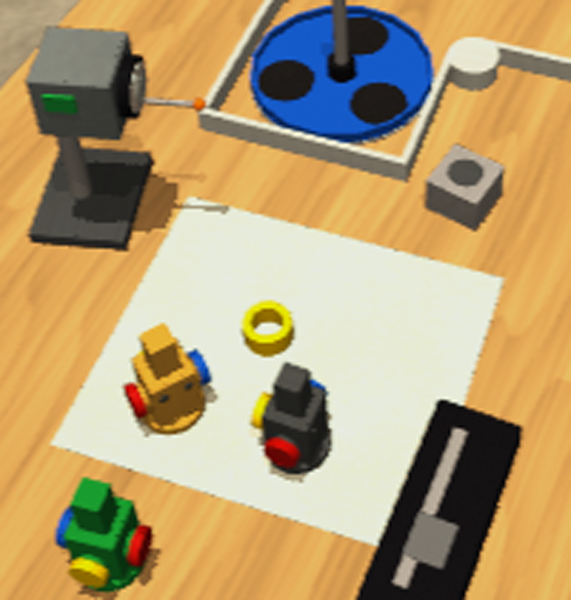

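No white manifold on the sheet in either view, so I have brass and dark only. The green one is off the sheet, so it's the decoy. Next I'll measure.

```bash
cat >> h.py <<'E'
def tri(c1,p1,c2,p2):
    o1,d1=ray(c1,*p1);o2,d2=ray(c2,*p2)
    d1/=np.linalg.norm(d1);d2/=np.linalg.norm(d2)
    t=np.linalg.lstsq(np.c_[d1,-d2],o2-o1,rcond=None)[0]
    a=o1+d1*t[0];b=o2+d2*t[1]; return (a+b)/2,np.linalg.norm(a-b)
R=dict(red=[((0,150,70),(8,255,255)),((172,150,70),(180,255,255))],yellow=[((24,140,90),(35,255,255))],blue=[((100,150,60),(125,255,255))],orange=[((6,190,150),(14,255,255))],black=[((0,0,0),(180,255,60))])
def blobs(im,col,amin=8,box=None):
    h=cv2.cvtColor(im,cv2.COLOR_RGB2HSV); m=0
    for lo,hi in R[col]: m=m|cv2.inRange(h,lo,hi)
    n,l,s,ce=cv2.connectedComponentsWithStats(m)
    o=[(s[i,4],*ce[i].round(1),s[i,:4].tolist()) for i in range(1,n) if s[i,4]>=amin]
    if box: o=[b for b in o if box[0]<b[1]<box[2] and box[1]<b[2]<box[3]]
    return o
E
python3 - <<'E'
from h import *
np.set_printoptions(precision=1,suppress=True)
sc=cv2.imread('pics/scene0.png')[:,:,::-1];si=cv2.imread('pics/side0.png')[:,:,::-1]
cs=vision.calibration('scene');cd=vision.calibration('side')
for col in ['red','yellow','blue']:
    print(col,'sc',[b[:3] for b in blobs(sc,col,8,(170,190,445,290))],'si',[b[:3] for b in blobs(si,col,8,(140,150,375,390))])
print('orange',[b[:3] for b in blobs(si,'orange',4,(195,205,225,225))],[b[:3] for b in blobs(sc,'orange',2,(310,235,330,246))])
print('black sc',[b for b in blobs(sc,'black',20,(215,230,300,290))],'si',blobs(si,'black',20,(220,180,300,230)))
# manual points
print('brass top',onz(cs,389.3,250.5,110),onz(cd,195.3,298.4,110))
print('dark top',onz(cs,386.5,228,110),onz(cd,242.6,312,110))
print('ball',tri(cs,(319,240),cd,(209.7,216.4)), onz(cd,209.7,216.4,160))
# head box top: scene crop corners and side crop corners
q=np.array([[48,107],[152,104],[172,175],[44,182]])/4+[300,215]
print('boxtop sc',np.array([onz(cs,*p,216) for p in q]))
q=np.array([[49,28],[125,33],[113,90],[28,88]])/2.855+[140,180]
print('boxtop si?',np.array([onz(cd,*p,216) for p in q]))
q=np.array([[64,150],[151,153],[126,246],[30,240]])/2.855+[140,180]
print('base si',np.array([onz(cd,*p,10) for p in q]))
E
```

```text
red sc [(np.int32(369), np.float64(221.3), np.float64(205.9)), (np.int32(15), np.float64(392.1), np.float64(243.7)), (np.int32(38), np.float64(393.1), np.float64(271.3))] si [(np.int32(167), np.float64(358.8), np.float64(184.0)), (np.int32(48), np.float64(187.2), np.float64(319.6)), (np.int32(99), np.float64(238.3), np.float64(337.8)), (np.int32(74), np.float64(188.5), np.float64(370.4))]
yellow sc [(np.int32(11), np.float64(384.1), np.float64(245.6)), (np.int32(61), np.float64(354.3), np.float64(256.8)), (np.int32(16), np.float64(381.1), np.float64(267.9)), (np.int32(13), np.float64(442.2), np.float64(268.2))] si [(np.int32(134), np.float64(233.1), np.float64(292.5)), (np.int32(36), np.float64(230.9), np.float64(322.0)), (np.int32(47), np.float64(170.8), np.float64(377.9))]
blue sc [(np.int32(1207), np.float64(253.5), np.float64(258.3)), (np.int32(19), np.float64(374.1), np.float64(242.6)), (np.int32(9), np.float64(375.9), np.float64(261.6)), (np.int32(70), np.float64(433.1), np.float64(275.5))] si [(np.int32(1631), np.float64(259.6), np.float64(205.6)), (np.int32(31), np.float64(20
[... 378 characters left out ...]
 si [(np.int32(230), np.float64(264.8), np.float64(195.4), [255, 186, 21, 23]), (np.int32(203), np.float64(239.9), np.float64(207.7), [231, 201, 19, 14]), (np.int32(205), np.float64(272.0), np.float64(215.5), [263, 209, 19, 14])]
brass top [568.5 407.1 110. ] [562.4 408.8 110. ]
dark top [446.2 396.1 110. ] [439.4 396.5 110. ]
ball (array([638.8, 191.2, 160. ]), np.float64(3.3600166371935543)) [638.8 193.2 160. ]
boxtop sc [[722.6 180.  216. ]
 [700.3 250.2 216. ]
 [773.1 272.4 216. ]
 [801.9 191.6 216. ]]
boxtop si? [[786.  207.9 216. ]
 [716.6 184.9 216. ]
 [686.9 253.2 216. ]
 [758.5 281.9 216. ]]
base si [[821.6 192.9  10. ]
 [734.2 159.2  10. ]
 [692.9 276.   10. ]
 [785.2 308.3  10. ]]
```

```bash
python3 - <<'E'
from h import *
from scipy.spatial.transform import Rotation as Ro
np.set_printoptions(precision=2,suppress=True)
sc=cv2.imread('pics/scene0.png')[:,:,::-1];si=cv2.imread('pics/side0.png')[:,:,::-1]
cs=vision.calibration('scene');cd=vision.calibration('side')
for n,a,b in [('brass red',(393.1,271.3),(187.2,319.6)),('brass blue',(375.9,261.6),(209.8,307.7)),('dark red',(392.1,243.7),(238.3,337.8)),('dark yellow',(384.1,245.6),(230.9,322)),('brass yellow',(381.1,267.9),None),('dark blue',(374.1,242.6),None)]:
    print(n,onz(cs,*a,38), onz(cd,*b,38) if b else '', tri(cs,a,cd,b) if b else '')
print('pads')
P=[]
for a in [(261.9,250.9),(235.3,255.8),(258.9,269.1)]: P.append(onz(cs,*a,8));print(P[-1])
for a in [(264.8,195.4),(239.9,207.7),(272,215.5)]: P.append(onz(cd,*a,8));print(P[-1])
print('carrier blue centroid',onz(cs,253.5,258.3,8),onz(cd,259.6,205.6,8))
# red stop
for im,c,box in [(sc,cs,(200,190,260,220)),(si,cd,(340,150,375,215))]:
    h=cv2.cvtColor(np.ascontiguousarray(im),cv2.COLOR_RGB2HSV);m=0
    for lo,hi in R['red']: m=m|cv2.inRange(h,lo,hi)
    n,l,s,ce=cv2.connectedComponentsWithStats(m)
    for i in range(1,n):
        if box[0]<ce[i][0]<box[2] and box[1]<ce[i][1]<box[3] and s[i,4]>50:
            r=cv2.minAreaRect(np.argwhere(l==i)[:,::-1].astype(np.float32));bp=cv2.boxPoints(r)
            print('stop',bp.tolist(),[onz(c,*p,34)[:2] for p in bp])
s=bot.read_state();M=Ro.from_quat(s['orientation']).as_matrix();print(M)
E
```

```text
brass red [580.76 431.36  38.  ] [581.37 433.97  38.  ] (array([581.22, 432.51,  37.67]), np.float64(2.5626877393689598))
brass blue [546.63 375.26  38.  ] [546.28 380.69  38.  ] (array([546.43, 377.43,  36.44]), np.float64(4.701887924815431))
dark red [433.52 427.11  38.  ] [440.02 427.1   38.  ] (array([438.75, 427.5 ,  41.27]), np.float64(2.1919826607627497))
dark yellow [451.96 399.76  38.  ] [477.  395.7  38. ] (array([471.83, 399.99,  51.62]), np.float64(4.73815152195784))
brass yellow [574.07 393.1   38.  ]  
dark blue [443.7  364.71  38.  ]  
pads
[556.31 -18.94   8.  ]
[ 606.06 -101.25    8.  ]
[650.57  -1.53   8.  ]
[604.67 -82.71   8.  ]
[654.23   1.32   8.  ]
[545.32  -8.71   8.  ]
carrier blue centroid [602.43 -35.7    8.  ] [600.17 -32.83   8.  ]
stop [[194.29702758789062, 207.0297088623047], [195.02969360351562, 199.70298767089844], [249.089111328125, 205.1089324951172], [248.3564453125, 212.43565368652344]] [array([ 390.32, -352.86]), array([ 337.73, -373.86]), array([ 318.53, -143.53]), array([ 370.73, -129.54])]
stop [[349.3486328125, 209.5045928955078], [364.89910888671875, 157.6697235107422], [368.110107421875, 158.63304138183594], [352.55963134765625, 210.46791076660156]] [array([ 323.59, -107.47]), array([ 350.2, -374. ]), array([ 338.37, -373.41]), array([ 313.11, -107.48])]
[[-0.    0.96  0.26]
 [ 0.    0.26 -0.96]
 [-1.   -0.   -0.  ]]
```

```bash
python3 - <<'E'
import cv2
a=cv2.imread('pics/scene0.png');b=cv2.imread('pics/side0.png')
cv2.imwrite('pics/cC.png',cv2.hconcat([cv2.resize(a[190:295,165:305],(400,300),interpolation=cv2.INTER_CUBIC),cv2.resize(b[140:250,200:385],(400,300),interpolation=cv2.INTER_CUBIC)]))
E
```

```text
(no output)
```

View pics/cC.png

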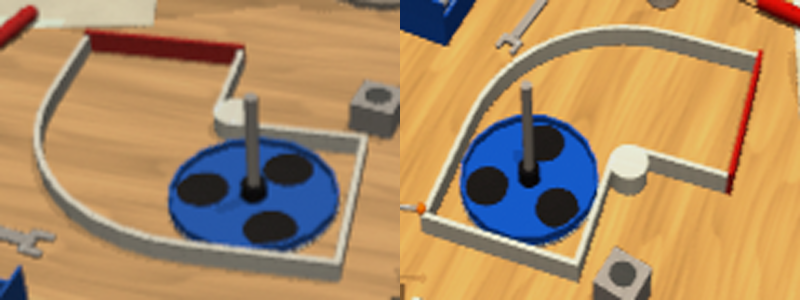

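White is absent. The carrier centre is about (600,-37), and the guide yaw is about 0.09, which puts home near (439,-252). The head ball is at (639,192) with head yaw about 0.345. Now moving over the brass manifold to refine.

>>> apply_moves(
  moves=[
    {"dx": 0.034,"dy": 0.03,"dz": 0.01,"az": 0.03,"grip": 1},
    {"dx": 0.034,"dy": 0.03,"dz": 0.01,"az": 0.03,"grip": 1},
    {"dx": 0.034,"dy": 0.03,"dz": 0.01,"az": 0.03,"grip": 1},
    {"dx": 0.034,"dy": 0.03,"dz": 0.01,"az": 0.03,"grip": 1},
    {"dx": 0.034,"dy": 0.03,"dz": 0.01,"az": 0.03,"grip": 1},
    {"dx": 0.034,"dy": 0.03,"dz": 0.01,"az": 0.03,"grip": 1},
    {"dx": 0.034,"dy": 0.03,"dz": 0.01,"az": 0.03,"grip": 1},
    {"dx": 0.034,"dy": 0.03,"dz": 0.01,"az": 0.03,"grip": 1},
    {"dx": 0.034,"dy": 0.03,"dz": 0.01,"az": 0.03,"grip": 1},
    {"dx": 0.034,"dy": 0.03,"dz": 0.01,"az": 0.03,"grip": 1},
  ],
)

```text
schema error: expected keys ax, ay, az, dx, dy, dz, grip
```

>>> apply_moves(
  moves=[
    {"dx": 0.002,"dy": 0.034,"az": 0.02,"grip": 1},
    {"dx": 0.002,"dy": 0.034,"az": 0.02,"grip": 1},
    {"dx": 0.002,"dy": 0.034,"az": 0.02,"grip": 1},
    {"dx": 0.002,"dy": 0.034,"az": 0.02,"grip": 1},
    {"dx": 0.002,"dy": 0.034,"az": 0.02,"grip": 1},
    {"dx": 0.002,"dy": 0.034,"az": 0.02,"grip": 1},
    {"dx": 0.002,"dy": 0.034,"az": 0.02,"grip": 1},
    {"dx": 0.002,"dy": 0.034,"az": 0.02,"grip": 1},
    {"dx": 0.002,"dy": 0.034,"az": 0.02,"grip": 1},
    {"dx": 0.002,"dy": 0.034,"az": 0.02,"grip": 1},
  ],
)

```text
schema error: expected keys ax, ay, az, dx, dy, dz, grip
```

>>> apply_moves(
  moves=[
    {"dx": 0.002,"dy": 0.034,"az": 0.02,"grip": 1},
    {"dx": 0.002,"dy": 0.034,"az": 0.02,"grip": 1},
    {"dx": 0.002,"dy": 0.034,"az": 0.02,"grip": 1},
    {"dx": 0.002,"dy": 0.034,"az": 0.02,"grip": 1},
    {"dx": 0.002,"dy": 0.034,"az": 0.02,"grip": 1},
    {"dx": 0.002,"dy": 0.034,"az": 0.02,"grip": 1},
    {"dx": 0.002,"dy": 0.034,"az": 0.02,"grip": 1},
    {"dx": 0.002,"dy": 0.034,"az": 0.02,"grip": 1},
    {"dx": 0.002,"dy": 0.034,"az": 0.02,"grip": 1},
    {"dx": 0.002,"dy": 0.034,"az": 0.02,"grip": 1},
  ],
)

```text
schema error: expected keys ax, ay, az, dx, dy, dz, grip
```

>>> apply_moves(
  moves=[
    {"ax": 0,"ay": 0,"az": 0.03,"dx": 0.034,"dy": 0.03,"dz": 0.01,"grip": 1},
    {"ax": 0,"ay": 0,"az": 0.03,"dx": 0.034,"dy": 0.03,"dz": 0.01,"grip": 1},
    {"ax": 0,"ay": 0,"az": 0.03,"dx": 0.034,"dy": 0.03,"dz": 0.01,"grip": 1},
    {"ax": 0,"ay": 0,"az": 0.03,"dx": 0.034,"dy": 0.03,"dz": 0.01,"grip": 1},
    {"ax": 0,"ay": 0,"az": 0.03,"dx": 0.034,"dy": 0.03,"dz": 0.01,"grip": 1},
    {"ax": 0,"ay": 0,"az": 0.03,"dx": 0.034,"dy": 0.03,"dz": 0.01,"grip": 1},
    {"ax": 0,"ay": 0,"az": 0.03,"dx": 0.034,"dy": 0.03,"dz": 0.01,"grip": 1},
    {"ax": 0,"ay": 0,"az": 0.03,"dx": 0.034,"dy": 0.03,"dz": 0.01,"grip": 1},
    {"ax": 0,"ay": 0,"az": 0.03,"dx": 0.034,"dy": 0.03,"dz": 0.01,"grip": 1},
    {"ax": 0,"ay": 0,"az": 0.03,"dx": 0.034,"dy": 0.03,"dz": 0.01,"grip": 1},
  ],
)

```text
time_s: 0.98
ee_pos: [483.4, -380.5, 312.8]
orientation: [0.34, 0.62, -0.34, 0.62]
force: [1.2, -0.6, 0.5]
finger_gap: 0.997
```

>>> apply_moves(
  moves=[
    {"ax": 0,"ay": 0,"az": 0.02,"dx": 0.002,"dy": 0.034,"dz": 0,"grip": 1},
    {"ax": 0,"ay": 0,"az": 0.02,"dx": 0.002,"dy": 0.034,"dz": 0,"grip": 1},
    {"ax": 0,"ay": 0,"az": 0.02,"dx": 0.002,"dy": 0.034,"dz": 0,"grip": 1},
    {"ax": 0,"ay": 0,"az": 0.02,"dx": 0.002,"dy": 0.034,"dz": 0,"grip": 1},
    {"ax": 0,"ay": 0,"az": 0.02,"dx": 0.002,"dy": 0.034,"dz": 0,"grip": 1},
    {"ax": 0,"ay": 0,"az": 0.02,"dx": 0.002,"dy": 0.034,"dz": 0,"grip": 1},
    {"ax": 0,"ay": 0,"az": 0.02,"dx": 0.002,"dy": 0.034,"dz": 0,"grip": 1},
    {"ax": 0,"ay": 0,"az": 0.02,"dx": 0.002,"dy": 0.034,"dz": 0,"grip": 1},
    {"ax": 0,"ay": 0,"az": 0.02,"dx": 0.002,"dy": 0.034,"dz": 0,"grip": 1},
    {"ax": 0,"ay": 0,"az": 0.02,"dx": 0.002,"dy": 0.034,"dz": 0,"grip": 1},
  ],
)

```text
time_s: 1.82
ee_pos: [502.0, -40.6, 312.4]
orientation: [0.277, 0.651, -0.277, 0.651]
force: [0.6, 0.2, 0.2]
finger_gap: 1.001
```

>>> apply_moves(
  moves=[
    {"ax": 0,"ay": 0,"az": 0.02,"dx": 0.002,"dy": 0.034,"dz": 0,"grip": 1},
    {"ax": 0,"ay": 0,"az": 0.02,"dx": 0.002,"dy": 0.034,"dz": 0,"grip": 1},
    {"ax": 0,"ay": 0,"az": 0.02,"dx": 0.002,"dy": 0.034,"dz": 0,"grip": 1},
    {"ax": 0,"ay": 0,"az": 0.02,"dx": 0.002,"dy": 0.034,"dz": 0,"grip": 1},
    {"ax": 0,"ay": 0,"az": 0.02,"dx": 0.002,"dy": 0.034,"dz": 0,"grip": 1},
    {"ax": 0,"ay": 0,"az": 0.02,"dx": 0.002,"dy": 0.034,"dz": 0,"grip": 1},
    {"ax": 0,"ay": 0,"az": 0.02,"dx": 0.002,"dy": 0.034,"dz": 0,"grip": 1},
    {"ax": 0,"ay": 0,"az": 0.02,"dx": 0.002,"dy": 0.034,"dz": 0,"grip": 1},
    {"ax": 0,"ay": 0,"az": 0.02,"dx": 0.002,"dy": 0.034,"dz": 0,"grip": 1},
    {"ax": 0,"ay": 0,"az": 0,"dx": 0,"dy": 0,"dz": 0,"grip": 1},
  ],
)

```text
time_s: 2.65
ee_pos: [518.2, 271.5, 312.2]
orientation: [0.215, 0.675, -0.213, 0.673]
force: [-1.1, -0.1, 0.4]
finger_gap: 1.002
```

>>> apply_moves(
  moves=[
    {"ax": 0,"ay": 0,"az": 0.02,"dx": 0.002,"dy": 0.03,"dz": 0,"grip": 1},
    {"ax": 0,"ay": 0,"az": 0.02,"dx": 0.002,"dy": 0.03,"dz": 0,"grip": 1},
    {"ax": 0,"ay": 0,"az": 0.02,"dx": 0.0,"dy": 0.03,"dz": 0,"grip": 1},
    {"ax": 0,"ay": 0,"az": 0,"dx": 0,"dy": 0,"dz": 0,"grip": 1},
    {"ax": 0,"ay": 0,"az": 0,"dx": 0,"dy": 0,"dz": 0,"grip": 1},
    {"ax": 0,"ay": 0,"az": 0,"dx": 0,"dy": 0,"dz": 0,"grip": 1},
  ],
)

```text
time_s: 3.15
ee_pos: [524.6, 352.8, 311.9]
orientation: [0.197, 0.679, -0.198, 0.679]
force: [-0.3, -0.9, -0.7]
finger_gap: 1.0
```

```bash
cat >> h.py <<'E'
from scipy.spatial.transform import Rotation as Ro
def jaw():
    s=bot.read_state();z=Ro.from_quat(s['orientation']).as_matrix()[:,2];return s,np.arctan2(z[1],z[0])
E
python3 - <<'E'
from h import *
np.set_printoptions(precision=2,suppress=True)
s,j=jaw();print(s['ee_pos'],j,s['joint_pos'])
im,c=snap('wrist','w1.png')
for k in ['red','yellow','blue','orange']:
    print(k,[(b[:3],onz(c,b[1],b[2],38)[:2]) for b in blobs(im,k,80)])
E
```

```text
[524.63 352.83 311.93] -0.5658023883839447 [-0.23  0.41 -0.64  1.52  0.25  1.3  -1.46]
red [((np.int32(232), np.float64(164.3), np.float64(31.8)), array([505.54, 550.65])), ((np.int32(196), np.float64(276.6), np.float64(85.3)), array([581.91, 434.91])), ((np.int32(173), np.float64(181.8), np.float64(155.3)), array([438.46, 428.85]))]
yellow [((np.int32(930), np.float64(274.6), np.float64(111.6)), array([564.03, 411.06])), ((np.int32(145), np.float64(302.6), np.float64(112.9)), array([591.61, 391.74]))]
blue [((np.int32(172), np.float64(274.3), np.float64(140.7)), array([545.29, 382.16])), ((np.int32(134), np.float64(213.8), np.float64(195.9)), array([441.75, 364.71])), ((np.int32(1036), np.float64(450.9), np.float64(302.3)), array([636.25,  54.68]))]
orange []
```

View pics/w1.png

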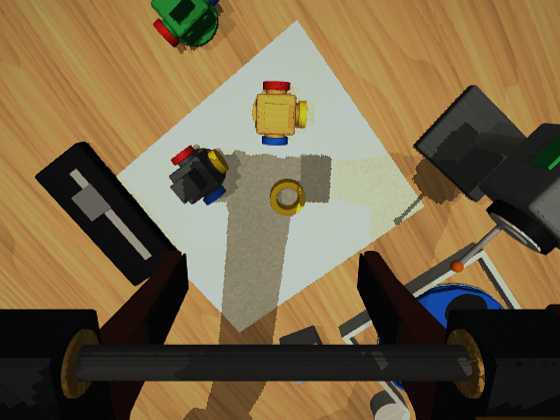

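```bash
python3 - <<'E'
from h import *
np.set_printoptions(precision=2,suppress=True)
c=vision.calibration('wrist')
a=onz(c,457,266,160);b=onz(c,497,233,160);print(a,b,np.arctan2(*(b-a)[[1,0]]))
# brass drive head top & body
im=cv2.imread('pics/w1.png')
h=cv2.cvtColor(im,cv2.COLOR_BGR2HSV)[75:150,240:320]
m=cv2.inRange(h,(15,120,60),(24,255,255));n,l,s,ce=cv2.connectedComponentsWithStats(m);print(s,ce)
for z in (70,110): print(onz(c,274.6,111.6,z))
cv2.imwrite('pics/cD.png',cv2.hconcat([cv2.resize(im[70:170,220:330],(440,400),interpolation=cv2.INTER_CUBIC),cv2.resize(im[190:290,440:530],(360,400),interpolation=cv2.INTER_CUBIC)]))
E
```

```text
[639.59 192.09 160.  ] [686.18 204.01 160.  ] 0.2504826676396796
[[   0    0   80   75 4701]
 [  12   15   55   48 1256]
 [  20   23   14    6   22]
 [  48   24    3    3    3]
 [  36   28    2    2    2]
 [  39   29    1    1    1]
 [  26   34    1    1    1]
 [  28   34    1    1    1]
 [  29   41    1    1    1]
 [  31   46    8    2   12]] [[40.05 36.17]
 [37.75 40.26]
 [26.   26.59]
 [49.   25.  ]
 [36.5  28.5 ]
 [39.   29.  ]
 [26.   34.  ]
 [28.   34.  ]
 [29.   41.  ]
 [34.17 46.58]]
[564.89 411.36  70.  ]
[565.35 412.55 110.  ]
```

View pics/cD.png

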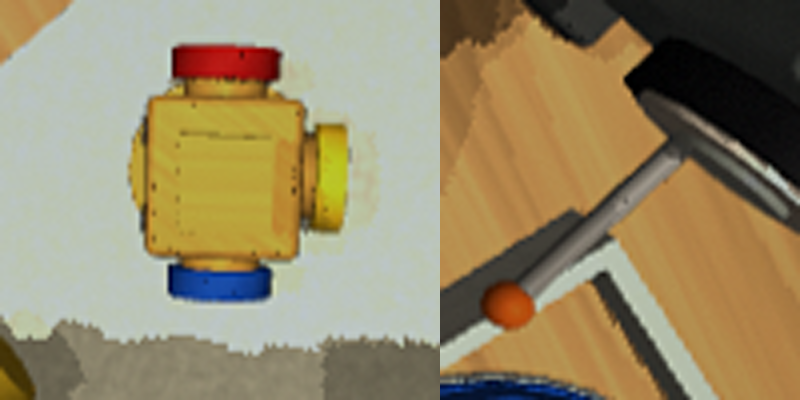

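>>> apply_moves(
  moves=[
    {"ax": 0,"ay": 0,"az": -0.02,"dx": 0.02,"dy": 0.028,"dz": -0.02,"grip": 1},
    {"ax": 0,"ay": 0,"az": 0,"dx": 0.0195,"dy": 0.028,"dz": -0.03,"grip": 1},
    {"ax": 0,"ay": 0,"az": 0,"dx": 0,"dy": 0,"dz": -0.04,"grip": 1},
    {"ax": 0,"ay": 0,"az": 0,"dx": 0,"dy": 0,"dz": -0.04,"grip": 1},
    {"ax": 0,"ay": 0,"az": 0,"dx": 0,"dy": 0,"dz": -0.03,"grip": 1},
    {"ax": 0,"ay": 0,"az": 0,"dx": 0,"dy": 0,"dz": 0,"grip": 1},
    {"ax": 0,"ay": 0,"az": 0,"dx": 0,"dy": 0,"dz": 0,"grip": 1},
  ],
)

```text
time_s: 3.78
ee_pos: [562.5, 405.4, 154.0]
orientation: [0.203, 0.677, -0.206, 0.676]
force: [0.0, -0.2, 0.8]
finger_gap: 1.001
```

```bash
python3 - <<'E'
from h import *
np.set_printoptions(precision=2,suppress=True)
s,j=jaw();print(s['ee_pos'],j)
im,c=snap('wrist','w2.png')
for k in ['red','yellow','blue']:
    print(k,[(b[:3],onz(c,b[1],b[2],38)[:2]) for b in blobs(im,k,150)])
E
```

```text
[562.47 405.36 153.98] -0.5868830075186496
red [((np.int32(419), np.float64(101.0), np.float64(95.8)), array([502.11, 549.47])), ((np.int32(444), np.float64(272.4), np.float64(165.9)), array([580.27, 433.28])), ((np.int32(350), np.float64(140.0), np.float64(261.7)), array([436.82, 427.13]))]
yellow [((np.int32(179), np.float64(96.1), np.float64(13.7)), array([536.66, 592.69])), ((np.int32(175), np.float64(310.9), np.float64(307.2)), array([537.29, 305.15]))]
blue [((np.int32(591), np.float64(159.3), np.float64(28.8)), array([567.75, 560.44])), ((np.int32(280), np.float64(189.9), np.float64(313.4)), array([440.97, 361.32]))]
```

View pics/w2.png

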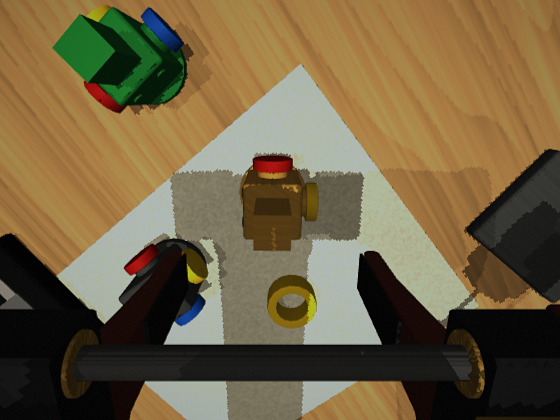

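```bash
python3 - <<'E'
from h import *
np.set_printoptions(precision=1,suppress=True)
c=vision.calibration('wrist')
yw=-.59;Rz=np.array([[np.cos(yw),-np.sin(yw)],[np.sin(yw),np.cos(yw)]])
P=lambda x,y,z:np.array(proj(c,[*(np.array([563.5,408.5])+Rz@[x,y]),z]))
for z,r in ((110,12),(70,12),(70,22)): print(z,r,np.array([P(x*r,y*r,z) for x,y in ((-1,1),(1,1),(1,-1),(-1,-1))]).ravel())
print('red',P(0,33,45),'yellow',P(33,0,45), 'tcp',proj(c,bot.read_state()['ee_pos']))
E
```

```text
110 12 [253.1 217.4 291.2 217.5 290.5 252.4 253.6 252.3]
70 12 [255.9 200.1 288.4 200.2 287.9 230.6 256.3 230.5]
70 22 [242.1 186.9 302.3 187.  300.7 242.8 243.4 242.7]
red [272.2 165.9] yellow [312.5 206.1] tcp (np.float64(273.50393285194673), np.float64(270.79109333537735))
```

The projected model matches the picture: brass is at (563.5,408.5) with yaw -0.59. I'll descend and grip.

>>> apply_moves(
  moves=[
    {"ax": 0,"ay": 0,"az": 0,"dx": 0.001,"dy": 0.003,"dz": -0.03,"grip": 1},
    {"ax": 0,"ay": 0,"az": 0,"dx": 0,"dy": 0,"dz": -0.03,"grip": 1},
    {"ax": 0,"ay": 0,"az": 0,"dx": 0,"dy": 0,"dz": -0.016,"grip": 1},
    {"ax": 0,"ay": 0,"az": 0,"dx": 0,"dy": 0,"dz": 0,"grip": 0.2},
    {"ax": 0,"ay": 0,"az": 0,"dx": 0,"dy": 0,"dz": 0,"grip": -0.3},
    {"ax": 0,"ay": 0,"az": 0,"dx": 0,"dy": 0,"dz": 0,"grip": -1},
    {"ax": 0,"ay": 0,"az": 0,"dx": 0,"dy": 0,"dz": 0,"grip": -1},
    {"ax": 0,"ay": 0,"az": 0,"dx": 0,"dy": 0,"dz": 0,"grip": -1},
    {"ax": 0,"ay": 0,"az": 0,"dx": 0,"dy": 0,"dz": 0,"grip": -1},
    {"ax": 0,"ay": 0,"az": 0,"dx": 0,"dy": 0,"dz": 0,"grip": -1},
  ],
  force=35,
)

```text
time_s: 4.67
ee_pos: [563.6, 410.8, 79.6]
orientation: [0.204, 0.677, -0.204, 0.677]
force: [0.1, 0.0, -0.0]
finger_gap: 0.507
```

>>> apply_moves(
  moves=[
    {"ax": 0,"ay": 0,"az": 0,"dx": 0,"dy": 0,"dz": 0,"grip": -1},
    {"ax": 0,"ay": 0,"az": 0,"dx": 0,"dy": 0,"dz": 0,"grip": -1},
    {"ax": 0,"ay": 0,"az": 0,"dx": 0,"dy": 0,"dz": 0,"grip": -1},
  ],
)

```text
time_s: 4.92
ee_pos: [563.5, 410.5, 78.9]
orientation: [0.204, 0.677, -0.204, 0.677]
force: [0.9, -0.6, 0.4]
finger_gap: 0.278
```

```bash
python3 - <<'E'
from h import *
np.set_printoptions(precision=3,suppress=True)
s,j=jaw();print(s['time_s'],s['ee_pos'],j,s['finger_gap'],s['joint_pos'])
im=cv2.imread('pics/w1.png')
# head yaw from pointer, refined; uses first wrist view (ee 524.6,352.8) -> approximate from logged calibration is gone; use side view
cd=vision.calibration('side')
for p in [(199,104),(147,101)]:
    print(onz(cd,p[0]/2.855+140,p[1]/2.855+180,160))
E
```

```text
4.9167 [563.465 410.463  78.904] -0.5850945727478281 0.27767360313955447 [-0.356  0.721 -0.548  1.577  0.432  0.966 -1.627]
[638.707 193.319 160.   ]
[686.006 209.802 160.   ]
```

>>> apply_moves(
  moves=[
    {"ax": 0,"ay": 0,"az": 0,"dx": 0,"dy": 0,"dz": 0.02,"grip": -1},
    {"ax": 0,"ay": 0,"az": 0,"dx": 0,"dy": 0,"dz": 0.034,"grip": -1},
    {"ax": 0,"ay": 0,"az": 0,"dx": 0,"dy": 0,"dz": 0.034,"grip": -1},
    {"ax": 0,"ay": 0,"az": 0,"dx": 0,"dy": 0,"dz": 0.034,"grip": -1},
    {"ax": 0,"ay": 0,"az": -0.05,"dx": 0.002,"dy": -0.015,"dz": 0,"grip": -1},
    {"ax": 0,"ay": 0,"az": -0.1,"dx": 0.003,"dy": -0.027,"dz": 0,"grip": -1},
    {"ax": 0,"ay": 0,"az": -0.1,"dx": 0.003,"dy": -0.03,"dz": 0,"grip": -1},
    {"ax": 0,"ay": 0,"az": -0.1,"dx": 0.003,"dy": -0.03,"dz": 0,"grip": -1},
    {"ax": 0,"ay": 0,"az": -0.1,"dx": 0.003,"dy": -0.03,"dz": 0,"grip": -1},
    {"ax": 0,"ay": 0,"az": -0.1,"dx": 0.003,"dy": -0.03,"dz": 0,"grip": -1},
  ],
)

```text
time_s: 5.75
ee_pos: [579.8, 246.9, 200.3]
orientation: [0.381, 0.596, -0.382, 0.595]
force: [-0.2, 0.1, -2.6]
finger_gap: 0.272
```

>>> apply_moves(
  moves=[
    {"ax": 0,"ay": 0,"az": -0.096,"dx": 0.003,"dy": -0.03,"dz": 0,"grip": -1},
    {"ax": 0,"ay": 0,"az": 0,"dx": 0.002,"dy": -0.03,"dz": 0,"grip": -1},
    {"ax": 0,"ay": 0,"az": 0,"dx": 0,"dy": -0.015,"dz": 0,"grip": -1},
    {"ax": 0,"ay": 0,"az": 0,"dx": 0,"dy": 0,"dz": 0,"grip": -1},
    {"ax": 0,"ay": 0,"az": 0,"dx": 0,"dy": 0,"dz": 0,"grip": -1},
    {"ax": 0,"ay": 0,"az": 0,"dx": 0,"dy": 0,"dz": 0,"grip": -1},
  ],
)

```text
time_s: 6.25
ee_pos: [584.8, 175.6, 200.9]
orientation: [0.408, 0.578, -0.407, 0.577]
force: [0.1, 1.1, -2.5]
finger_gap: 0.271
```

```bash
python3 - <<'E'
from h import *
np.set_printoptions(precision=3,suppress=True)
s,j=jaw();print(s['time_s'],s['ee_pos'],j,s['finger_gap'],s['joint_pos'])
for n in ['side','scene']:
    im,c=snap(n,n+'1.png')
    for k in ['red','yellow','blue','orange']:
        print(n,k,[(int(b[0]),*map(float,b[1:3])) for b in blobs(im,k,4,(195,170,280,240) if n=='side' else (290,180,350,270))])
a=cv2.imread('pics/side1.png')[150:270,150:290];b=cv2.imread('pics/scene1.png')[160:280,270:410]
cv2.imwrite('pics/cE.png',cv2.resize(cv2.hconcat([a,b]),(800,343),interpolation=cv2.INTER_CUBIC))
E
```

```text
6.25 [584.789 175.647 200.871] -1.2286307037301412 0.271477371767762 [-0.051  0.431 -0.451  1.714  0.211  1.045 -1.802]
side red [(39, 218.4, 216.7)]
side yellow []
side blue [(1455, 262.7, 205.4)]
side orange [(8, 209.0, 216.2)]
scene red [(76, 318.7, 234.7)]
scene yellow []
scene blue []
scene orange []
```

View pics/cE.png

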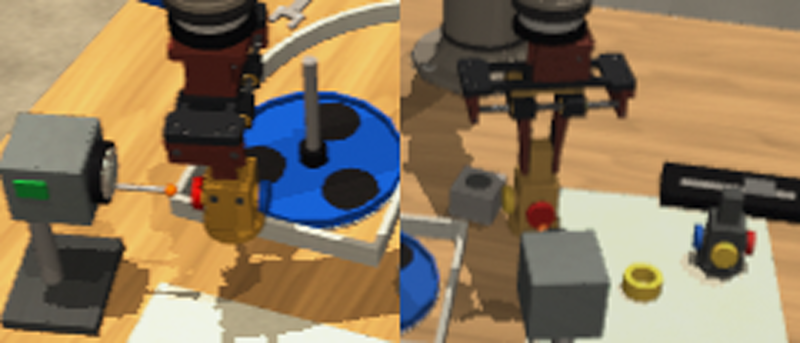

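Red cap faces the ball. I'll check the numbers, then hold.

```bash
python3 - <<'E'
from h import *
np.set_printoptions(precision=1,suppress=True)
cs=vision.calibration('scene');cd=vision.calibration('side')
print(tri(cs,(318.7,234.7),cd,(218.4,216.7)), onz(cd,218.4,216.7,160),'ball',onz(cd,209,216.2,160))
E
```

```text
(array([615.2, 185.6, 162.6]), np.float64(1.8907399965275398)) [616.6 184.7 160. ] ball [640.9 193.3 160. ]
```

>>> apply_moves(
  moves=[
    {"ax": 0,"ay": 0,"az": 0,"dx": 0,"dy": 0,"dz": 0,"grip": -1},
    {"ax": 0,"ay": 0,"az": 0,"dx": 0,"dy": 0,"dz": 0,"grip": -1},
    {"ax": 0,"ay": 0,"az": 0,"dx": 0,"dy": 0,"dz": 0,"grip": -1},
    {"ax": 0,"ay": 0,"az": 0,"dx": 0,"dy": 0,"dz": 0,"grip": -1},
    {"ax": 0,"ay": 0,"az": 0,"dx": 0,"dy": 0,"dz": 0,"grip": -1},
    {"ax": 0,"ay": 0,"az": 0,"dx": 0,"dy": 0,"dz": 0,"grip": -1},
    {"ax": 0,"ay": 0,"az": 0,"dx": 0,"dy": 0,"dz": 0,"grip": -1},
    {"ax": 0,"ay": 0,"az": 0,"dx": 0,"dy": 0,"dz": 0,"grip": -1},
    {"ax": 0,"ay": 0,"az": 0,"dx": 0,"dy": 0,"dz": 0,"grip": -1},
    {"ax": 0,"ay": 0,"az": 0,"dx": 0,"dy": 0,"dz": 0,"grip": -1},
  ],
)

```text
time_s: 7.18
ee_pos: [585.3, 173.5, 200.9]
orientation: [0.408, 0.577, -0.408, 0.577]
force: [0.2, -0.1, -1.5]
finger_gap: 0.272
```

>>> apply_moves(
  moves=[
    {"ax": 0,"ay": 0,"az": 0,"dx": 0,"dy": 0,"dz": 0,"grip": -1},
    {"ax": 0,"ay": 0,"az": 0,"dx": 0,"dy": 0,"dz": 0,"grip": -1},
    {"ax": 0,"ay": 0,"az": 0,"dx": 0,"dy": 0,"dz": 0,"grip": -1},
    {"ax": 0,"ay": 0,"az": 0,"dx": 0,"dy": 0,"dz": 0,"grip": -1},
    {"ax": 0,"ay": 0,"az": 0,"dx": 0,"dy": 0,"dz": 0,"grip": -1},
    {"ax": 0,"ay": 0,"az": 0,"dx": 0,"dy": 0,"dz": 0,"grip": -1},
    {"ax": 0,"ay": 0,"az": 0,"dx": 0,"dy": 0,"dz": 0,"grip": -1},
    {"ax": 0,"ay": 0,"az": 0,"dx": 0,"dy": 0,"dz": 0,"grip": -1},
    {"ax": 0,"ay": 0,"az": 0,"dx": 0,"dy": 0,"dz": 0,"grip": -1},
    {"ax": 0,"ay": 0,"az": 0,"dx": 0,"dy": 0,"dz": 0,"grip": -1},
  ],
)

```text
time_s: 8.02
ee_pos: [585.3, 173.6, 200.9]
orientation: [0.408, 0.577, -0.408, 0.577]
force: [0.7, 0.6, -2.5]
finger_gap: 0.273
```

>>> apply_moves(
  moves=[
    {"ax": 0,"ay": 0,"az": 0,"dx": 0,"dy": 0,"dz": 0,"grip": -1},
    {"ax": 0,"ay": 0,"az": 0,"dx": 0,"dy": 0,"dz": 0,"grip": -1},
    {"ax": 0,"ay": 0,"az": 0,"dx": 0,"dy": 0,"dz": 0,"grip": -1},
    {"ax": 0,"ay": 0,"az": 0,"dx": 0,"dy": 0,"dz": 0,"grip": -1},
    {"ax": 0,"ay": 0,"az": 0,"dx": 0,"dy": 0,"dz": 0,"grip": -1},
    {"ax": 0,"ay": 0,"az": 0,"dx": 0,"dy": 0,"dz": 0,"grip": -1},
  ],
)

```text
time_s: 8.52
ee_pos: [585.3, 173.6, 200.9]
orientation: [0.408, 0.577, -0.408, 0.577]
force: [-0.1, 0.5, -2.1]
finger_gap: 0.272
```

>>> apply_moves(
  moves=[
    {"ax": 0,"ay": 0,"az": 0.12,"dx": 0,"dy": 0,"dz": 0,"grip": -1},
    {"ax": 0,"ay": 0,"az": 0.12,"dx": 0,"dy": 0,"dz": 0,"grip": -1},
    {"ax": 0,"ay": 0,"az": 0.12,"dx": 0,"dy": 0,"dz": 0,"grip": -1},
    {"ax": 0,"ay": 0,"az": 0.12,"dx": 0,"dy": 0,"dz": 0,"grip": -1},
    {"ax": 0,"ay": 0,"az": 0.12,"dx": 0,"dy": 0,"dz": 0,"grip": -1},
    {"ax": 0,"ay": 0,"az": 0.12,"dx": 0,"dy": 0,"dz": 0,"grip": -1},
    {"ax": 0,"ay": 0,"az": 0.12,"dx": 0,"dy": 0,"dz": 0,"grip": -1},
    {"ax": 0,"ay": 0,"az": 0.12,"dx": 0,"dy": 0,"dz": 0,"grip": -1},
    {"ax": 0,"ay": 0,"az": 0.12,"dx": 0,"dy": 0,"dz": 0,"grip": -1},
    {"ax": 0,"ay": 0,"az": 0.12,"dx": 0,"dy": 0,"dz": 0,"grip": -1},
  ],
)

```text
time_s: 9.35
ee_pos: [585.4, 173.5, 200.9]
orientation: [0.009, 0.707, -0.009, 0.707]
force: [0.2, -1.2, -2.2]
finger_gap: 0.273
```

>>> apply_moves(
  moves=[
    {"ax": 0,"ay": 0,"az": 0.12,"dx": 0,"dy": 0,"dz": 0,"grip": -1},
    {"ax": 0,"ay": 0,"az": 0.12,"dx": 0,"dy": 0,"dz": 0,"grip": -1},
    {"ax": 0,"ay": 0,"az": 0.12,"dx": 0,"dy": 0,"dz": 0,"grip": -1},
    {"ax": 0,"ay": 0,"az": 0.01,"dx": 0,"dy": 0,"dz": 0,"grip": -1},
    {"ax": 0,"ay": 0,"az": 0,"dx": 0,"dy": 0,"dz": 0,"grip": -1},
    {"ax": 0,"ay": 0,"az": 0,"dx": 0,"dy": 0,"dz": 0,"grip": -1},
  ],
)

```text
time_s: 9.85
ee_pos: [585.4, 173.5, 200.9]
orientation: [-0.118, 0.697, 0.118, 0.697]
force: [-0.4, 0.8, -1.8]
finger_gap: 0.269
```

```bash
python3 - <<'E'
from h import *
np.set_printoptions(precision=3,suppress=True)
s,j=jaw();print(s['time_s'],s['ee_pos'],j,s['joint_pos'])
E
```

```text
9.85 [585.363 173.453 200.855] 0.3353804260063718 [ 0.183  0.506 -0.782  1.698  0.393  1.101 -0.382]
```

>>> apply_moves(
  moves=[
    {"ax": 0,"ay": 0,"az": 0,"dx": 0,"dy": 0,"dz": 0,"grip": -1},
    {"ax": 0,"ay": 0,"az": 0,"dx": 0,"dy": 0,"dz": 0,"grip": -1},
    {"ax": 0,"ay": 0,"az": 0,"dx": 0,"dy": 0,"dz": 0,"grip": -1},
    {"ax": 0,"ay": 0,"az": 0,"dx": 0,"dy": 0,"dz": 0,"grip": -1},
    {"ax": 0,"ay": 0,"az": 0,"dx": 0,"dy": 0,"dz": 0,"grip": -1},
    {"ax": 0,"ay": 0,"az": 0,"dx": 0,"dy": 0,"dz": 0,"grip": -1},
    {"ax": 0,"ay": 0,"az": 0,"dx": 0,"dy": 0,"dz": 0,"grip": -1},
    {"ax": 0,"ay": 0,"az": 0,"dx": 0,"dy": 0,"dz": 0,"grip": -1},
    {"ax": 0,"ay": 0,"az": 0,"dx": 0,"dy": 0,"dz": 0,"grip": -1},
    {"ax": 0,"ay": 0,"az": 0,"dx": 0,"dy": 0,"dz": 0,"grip": -1},
  ],
)

```text
time_s: 10.68
ee_pos: [585.3, 173.6, 200.9]
orientation: [-0.119, 0.697, 0.119, 0.697]
force: [-0.2, 0.2, -2.3]
finger_gap: 0.272
```

>>> apply_moves(
  moves=[
    {"ax": 0,"ay": 0,"az": 0,"dx": 0,"dy": 0,"dz": 0,"grip": -1},
    {"ax": 0,"ay": 0,"az": 0,"dx": 0,"dy": 0,"dz": 0,"grip": -1},
    {"ax": 0,"ay": 0,"az": 0,"dx": 0,"dy": 0,"dz": 0,"grip": -1},
    {"ax": 0,"ay": 0,"az": 0,"dx": 0,"dy": 0,"dz": 0,"grip": -1},
    {"ax": 0,"ay": 0,"az": 0,"dx": 0,"dy": 0,"dz": 0,"grip": -1},
    {"ax": 0,"ay": 0,"az": 0,"dx": 0,"dy": 0,"dz": 0,"grip": -1},
    {"ax": 0,"ay": 0,"az": 0,"dx": 0,"dy": 0,"dz": 0,"grip": -1},
    {"ax": 0,"ay": 0,"az": 0,"dx": 0,"dy": 0,"dz": 0,"grip": -1},
    {"ax": 0,"ay": 0,"az": 0,"dx": 0,"dy": 0,"dz": 0,"grip": -1},
    {"ax": 0,"ay": 0,"az": 0,"dx": 0,"dy": 0,"dz": 0,"grip": -1},
  ],
)

```text
time_s: 11.52
ee_pos: [585.3, 173.6, 200.9]
orientation: [-0.119, 0.697, 0.119, 0.697]
force: [1.4, -0.0, -3.0]
finger_gap: 0.269
```

```bash
python3 - <<'E'
from h import *
im,c=snap('side','side2.png');im2,c2=snap('scene','scene2.png')
for k in ['red','yellow','blue']:
  print(k,[(int(b[0]),*map(float,b[1:3])) for b in blobs(im,k,4,(195,170,240,240))],[(int(b[0]),*map(float,b[1:3])) for b in blobs(im2,k,4,(290,180,350,270))])
E
```

```text
red [(97, 228.8, 225.4)] [(19, 326.2, 227.7)]
yellow [(18, 217.5, 214.6)] []
blue [] [(22, 306.0, 229.5)]
```

>>> apply_moves(
  moves=[
    {"ax": 0,"ay": 0,"az": 0,"dx": 0,"dy": 0,"dz": 0,"grip": -1},
    {"ax": 0,"ay": 0,"az": 0,"dx": 0,"dy": 0,"dz": 0,"grip": -1},
    {"ax": 0,"ay": 0,"az": 0,"dx": 0,"dy": 0,"dz": 0,"grip": -1},
    {"ax": 0,"ay": 0,"az": 0,"dx": 0,"dy": 0,"dz": 0,"grip": -1},
    {"ax": 0,"ay": 0,"az": 0,"dx": 0,"dy": 0,"dz": 0,"grip": -1},
  ],
)

```text
time_s: 12.03
ee_pos: [585.3, 173.6, 200.9]
orientation: [-0.119, 0.697, 0.119, 0.697]
force: [-0.4, 0.1, -2.4]
finger_gap: 0.27
```

>>> apply_moves(
  moves=[
    {"ax": 0,"ay": 0,"az": 0.12,"dx": 0,"dy": 0,"dz": 0,"grip": -1},
    {"ax": 0,"ay": 0,"az": 0.12,"dx": 0,"dy": 0,"dz": 0,"grip": -1},
    {"ax": 0,"ay": 0,"az": 0.12,"dx": 0,"dy": 0,"dz": 0,"grip": -1},
    {"ax": 0,"ay": 0,"az": 0.12,"dx": 0,"dy": 0,"dz": 0,"grip": -1},
    {"ax": 0,"ay": 0,"az": 0.12,"dx": 0,"dy": 0,"dz": 0,"grip": -1},
    {"ax": 0,"ay": 0,"az": 0.12,"dx": 0,"dy": 0,"dz": 0,"grip": -1},
    {"ax": 0,"ay": 0,"az": 0.12,"dx": 0,"dy": 0,"dz": 0,"grip": -1},
    {"ax": 0,"ay": 0,"az": 0.12,"dx": 0,"dy": 0,"dz": 0,"grip": -1},
    {"ax": 0,"ay": 0,"az": 0.12,"dx": 0,"dy": 0,"dz": 0,"grip": -1},
    {"ax": 0,"ay": 0,"az": 0.12,"dx": 0,"dy": 0,"dz": 0,"grip": -1},
  ],
)

```text
time_s: 12.87
ee_pos: [585.4, 173.4, 200.9]
orientation: [-0.493, 0.507, 0.493, 0.507]
force: [0.1, 0.7, -1.8]
finger_gap: 0.275
```

>>> apply_moves(
  moves=[
    {"ax": 0,"ay": 0,"az": 0.12,"dx": 0,"dy": 0,"dz": 0,"grip": -1},
    {"ax": 0,"ay": 0,"az": 0.12,"dx": 0,"dy": 0,"dz": 0,"grip": -1},
    {"ax": 0,"ay": 0,"az": 0.12,"dx": 0,"dy": 0,"dz": 0,"grip": -1},
    {"ax": 0,"ay": 0,"az": 0.01,"dx": 0,"dy": 0,"dz": 0,"grip": -1},
    {"ax": 0,"ay": 0,"az": 0,"dx": 0,"dy": 0,"dz": 0,"grip": -1},
    {"ax": 0,"ay": 0,"az": 0,"dx": 0,"dy": 0,"dz": 0,"grip": -1},
  ],
)

```text
time_s: 13.37
ee_pos: [585.3, 173.5, 200.8]
orientation: [-0.576, 0.41, 0.576, 0.41]
force: [-0.1, 1.2, -3.2]
finger_gap: 0.267
```

```bash
python3 - <<'E'
from h import *
np.set_printoptions(precision=3,suppress=True)
s,j=jaw();print(s['time_s'],s['ee_pos'],j,s['joint_pos'])
im,c=snap('side','side3.png');im2,c2=snap('scene','scene3.png')
for k in ['red','yellow','blue']:
  print(k,[(int(b[0]),*map(float,b[1:3])) for b in blobs(im,k,4,(195,170,240,240))],[(int(b[0]),*map(float,b[1:3])) for b in blobs(im2,k,4,(290,180,350,270))])
E
```

```text
13.3667 [585.349 173.482 200.841] 1.9054032261572478 [ 0.384  0.649 -1.127  1.686  0.622  1.214  1.01 ]
red [] []
yellow [] []
blue [(35, 218.1, 216.2)] [(54, 318.0, 234.7)]
```

>>> apply_moves(
  moves=[
    {"ax": 0,"ay": 0,"az": 0,"dx": 0,"dy": 0,"dz": 0,"grip": -1},
    {"ax": 0,"ay": 0,"az": 0,"dx": 0,"dy": 0,"dz": 0,"grip": -1},
    {"ax": 0,"ay": 0,"az": 0,"dx": 0,"dy": 0,"dz": 0,"grip": -1},
    {"ax": 0,"ay": 0,"az": 0,"dx": 0,"dy": 0,"dz": 0,"grip": -1},
    {"ax": 0,"ay": 0,"az": 0,"dx": 0,"dy": 0,"dz": 0,"grip": -1},
    {"ax": 0,"ay": 0,"az": 0,"dx": 0,"dy": 0,"dz": 0,"grip": -1},
    {"ax": 0,"ay": 0,"az": 0,"dx": 0,"dy": 0,"dz": 0,"grip": -1},
    {"ax": 0,"ay": 0,"az": 0,"dx": 0,"dy": 0,"dz": 0,"grip": -1},
    {"ax": 0,"ay": 0,"az": 0,"dx": 0,"dy": 0,"dz": 0,"grip": -1},
    {"ax": 0,"ay": 0,"az": 0,"dx": 0,"dy": 0,"dz": 0,"grip": -1},
  ],
)

```text
time_s: 14.3
ee_pos: [585.3, 173.6, 200.9]
orientation: [-0.577, 0.409, 0.577, 0.409]
force: [0.1, -0.6, -2.2]
finger_gap: 0.269
```

>>> apply_moves(
  moves=[
    {"ax": 0,"ay": 0,"az": 0,"dx": 0,"dy": 0,"dz": 0,"grip": -1},
    {"ax": 0,"ay": 0,"az": 0,"dx": 0,"dy": 0,"dz": 0,"grip": -1},
    {"ax": 0,"ay": 0,"az": 0,"dx": 0,"dy": 0,"dz": 0,"grip": -1},
    {"ax": 0,"ay": 0,"az": 0,"dx": 0,"dy": 0,"dz": 0,"grip": -1},
    {"ax": 0,"ay": 0,"az": 0,"dx": 0,"dy": 0,"dz": 0,"grip": -1},
    {"ax": 0,"ay": 0,"az": 0,"dx": 0,"dy": 0,"dz": 0,"grip": -1},
    {"ax": 0,"ay": 0,"az": 0,"dx": 0,"dy": 0,"dz": 0,"grip": -1},
    {"ax": 0,"ay": 0,"az": 0,"dx": 0,"dy": 0,"dz": 0,"grip": -1},
    {"ax": 0,"ay": 0,"az": 0,"dx": 0,"dy": 0,"dz": 0,"grip": -1},
    {"ax": 0,"ay": 0,"az": 0,"dx": 0,"dy": 0,"dz": 0,"grip": -1},
  ],
)

```text
time_s: 15.13
ee_pos: [585.3, 173.6, 200.9]
orientation: [-0.577, 0.409, 0.577, 0.409]
force: [0.7, 0.7, -2.4]
finger_gap: 0.269
```

>>> apply_moves(
  moves=[
    {"ax": 0,"ay": 0,"az": 0,"dx": 0,"dy": 0,"dz": 0,"grip": -1},
    {"ax": 0,"ay": 0,"az": 0,"dx": 0,"dy": 0,"dz": 0,"grip": -1},
    {"ax": 0,"ay": 0,"az": 0,"dx": 0,"dy": 0,"dz": 0,"grip": -1},
    {"ax": 0,"ay": 0,"az": 0,"dx": 0,"dy": 0,"dz": 0,"grip": -1},
    {"ax": 0,"ay": 0,"az": 0,"dx": 0,"dy": -0.01,"dz": 0.02,"grip": -1},
    {"ax": 0,"ay": 0,"az": 0,"dx": 0,"dy": -0.02,"dz": 0.02,"grip": -1},
    {"ax": 0,"ay": 0,"az": -0.1,"dx": 0,"dy": -0.024,"dz": 0.02,"grip": -1},
    {"ax": 0,"ay": 0,"az": -0.12,"dx": 0,"dy": -0.03,"dz": 0,"grip": -1},
    {"ax": 0,"ay": 0,"az": -0.12,"dx": 0,"dy": -0.03,"dz": 0,"grip": -1},
    {"ax": 0,"ay": 0,"az": -0.12,"dx": 0.018,"dy": -0.03,"dz": 0,"grip": -1},
  ],
)

```text
time_s: 15.97
ee_pos: [601.2, 29.0, 261.7]
orientation: [-0.468, 0.531, 0.467, 0.53]
force: [0.5, 0.4, -2.9]
finger_gap: 0.273
```

>>> apply_moves(
  moves=[
    {"ax": 0,"ay": 0,"az": -0.12,"dx": 0.025,"dy": -0.02,"dz": 0,"grip": -1},
    {"ax": 0,"ay": 0,"az": -0.12,"dx": 0.015,"dy": -0.01,"dz": 0,"grip": -1},
    {"ax": 0,"ay": 0,"az": -0.12,"dx": 0.01,"dy": 0,"dz": 0,"grip": -1},
    {"ax": 0,"ay": 0,"az": -0.12,"dx": 0,"dy": 0,"dz": 0,"grip": -1},
    {"ax": 0,"ay": 0,"az": -0.12,"dx": 0,"dy": 0,"dz": 0,"grip": -1},
    {"ax": 0,"ay": 0,"az": -0.12,"dx": 0,"dy": 0,"dz": 0,"grip": -1},
    {"ax": 0,"ay": 0,"az": -0.12,"dx": 0,"dy": 0,"dz": 0,"grip": -1},
    {"ax": 0,"ay": 0,"az": -0.12,"dx": 0,"dy": 0,"dz": 0,"grip": -1},
    {"ax": 0,"ay": 0,"az": -0.12,"dx": 0,"dy": 0,"dz": 0,"grip": -1},
    {"ax": 0,"ay": 0,"az": 0,"dx": 0,"dy": 0,"dz": 0,"grip": -1},
  ],
)

```text
time_s: 16.8
ee_pos: [653.2, -0.1, 261.0]
orientation: [-0.129, 0.695, 0.128, 0.695]
force: [0.4, -0.8, -2.1]
finger_gap: 0.269
```

```bash
python3 - <<'E'
from h import *
np.set_printoptions(precision=3,suppress=True)
s,j=jaw();print(s['time_s'],s['ee_pos'],j,s['joint_pos'])
im,c=snap('wrist','w4.png')
for p in ((653.3,-.3,8),(542.8,-8.8,8),(605.4,-100.3,8),(600.5,-36.5,155)): print(np.array(proj(c,p)))
E
```

```text
16.8 [653.223  -0.08  261.014] 0.3652981549778362 [ 0.453  0.527 -0.799  1.526  0.389  1.254 -0.036]
[272.7   173.668]
[182.497 147.331]
[209.425 232.859]
[196.572 227.707]
```

View pics/w4.png

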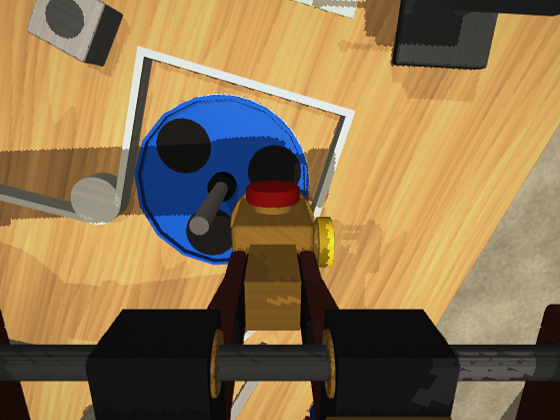

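All predicted pads match the picture (pad C at 273,171). I'll descend and place brass.

>>> apply_moves(
  moves=[
    {"ax": 0,"ay": 0,"az": 0,"dx": 0,"dy": 0,"dz": -0.03,"grip": -1},
    {"ax": 0,"ay": 0,"az": 0,"dx": 0,"dy": 0,"dz": -0.04,"grip": -1},
    {"ax": 0,"ay": 0,"az": 0,"dx": 0,"dy": 0,"dz": -0.04,"grip": -1},
    {"ax": 0,"ay": 0,"az": 0,"dx": 0,"dy": 0,"dz": -0.03,"grip": -1},
    {"ax": 0,"ay": 0,"az": 0,"dx": 0,"dy": 0,"dz": -0.02,"grip": -1},
    {"ax": 0,"ay": 0,"az": 0,"dx": 0,"dy": 0,"dz": -0.008,"grip": -1},
    {"ax": 0,"ay": 0,"az": 0,"dx": 0,"dy": 0,"dz": -0.002,"grip": -1},
    {"ax": 0,"ay": 0,"az": 0,"dx": 0,"dy": 0,"dz": -0.002,"grip": -1},
    {"ax": 0,"ay": 0,"az": 0,"dx": 0,"dy": 0,"dz": 0,"grip": -1},
    {"ax": 0,"ay": 0,"az": 0,"dx": 0,"dy": 0,"dz": 0,"grip": -1},
  ],
)

```text
time_s: 17.68
ee_pos: [654.4, -0.2, 90.6]
orientation: [-0.13, 0.694, 0.13, 0.696]
force: [0.4, -0.4, -2.1]
finger_gap: 0.272
```

>>> apply_moves(
  moves=[
    {"ax": 0,"ay": 0,"az": 0,"dx": 0,"dy": 0,"dz": -0.0015,"grip": -1},
    {"ax": 0,"ay": 0,"az": 0,"dx": 0,"dy": 0,"dz": 0,"grip": -1},
    {"ax": 0,"ay": 0,"az": 0,"dx": 0,"dy": 0,"dz": 0,"grip": -1},
  ],
)

```text
time_s: 17.93
ee_pos: [653.5, -0.5, 87.9]
orientation: [-0.13, 0.695, 0.13, 0.695]
force: [-0.3, -0.1, -2.6]
finger_gap: 0.272
```

>>> apply_moves(
  moves=[
    {"ax": 0,"ay": 0,"az": 0,"dx": 0,"dy": 0,"dz": -0.001,"grip": -1},
    {"ax": 0,"ay": 0,"az": 0,"dx": 0,"dy": 0,"dz": 0,"grip": -1},
    {"ax": 0,"ay": 0,"az": 0,"dx": 0,"dy": 0,"dz": 0,"grip": -1},
  ],
)

```text
time_s: 18.18
ee_pos: [653.6, -0.4, 86.6]
orientation: [-0.13, 0.695, 0.13, 0.695]
force: [1.0, 1.1, -1.0]
finger_gap: 0.271
```

>>> apply_moves(
  moves=[
    {"ax": 0,"ay": 0,"az": 0,"dx": 0,"dy": 0,"dz": 0,"grip": -0.6},
    {"ax": 0,"ay": 0,"az": 0,"dx": 0,"dy": 0,"dz": 0,"grip": -0.2},
    {"ax": 0,"ay": 0,"az": 0,"dx": 0,"dy": 0,"dz": 0,"grip": -0.2},
    {"ax": 0,"ay": 0,"az": 0,"dx": 0,"dy": 0,"dz": 0.005,"grip": -0.2},
    {"ax": 0,"ay": 0,"az": 0,"dx": 0,"dy": 0,"dz": 0.02,"grip": -0.2},
    {"ax": 0,"ay": 0,"az": 0,"dx": 0,"dy": 0,"dz": 0.035,"grip": -0.2},
    {"ax": 0,"ay": 0,"az": 0,"dx": 0,"dy": 0,"dz": 0.04,"grip": 0.5},
    {"ax": 0,"ay": 0,"az": 0,"dx": 0,"dy": 0,"dz": 0.04,"grip": 1},
    {"ax": 0,"ay": 0,"az": 0,"dx": 0,"dy": 0,"dz": 0.04,"grip": 1},
    {"ax": 0,"ay": 0,"az": 0,"dx": 0,"dy": 0,"dz": 0.03,"grip": 1},
  ],
)

```text
time_s: 19.02
ee_pos: [653.8, 0.2, 300.8]
orientation: [-0.13, 0.694, 0.13, 0.696]
force: [-0.7, 0.2, 0.2]
finger_gap: 0.661
```

>>> apply_moves(
  moves=[
    {"ax": 0,"ay": 0,"az": -0.024,"dx": -0.016,"dy": 0.03,"dz": 0,"grip": 1},
    {"ax": 0,"ay": 0,"az": -0.024,"dx": -0.016,"dy": 0.031,"dz": 0,"grip": 1},
    {"ax": 0,"ay": 0,"az": -0.024,"dx": -0.016,"dy": 0.031,"dz": 0,"grip": 1},
    {"ax": 0,"ay": 0,"az": -0.024,"dx": -0.016,"dy": 0.031,"dz": 0,"grip": 1},
    {"ax": 0,"ay": 0,"az": -0.024,"dx": -0.016,"dy": 0.031,"dz": 0,"grip": 1},
    {"ax": 0,"ay": 0,"az": -0.024,"dx": -0.016,"dy": 0.031,"dz": 0,"grip": 1},
    {"ax": 0,"ay": 0,"az": -0.024,"dx": -0.016,"dy": 0.031,"dz": 0,"grip": 1},
    {"ax": 0,"ay": 0,"az": -0.024,"dx": -0.016,"dy": 0.031,"dz": 0,"grip": 1},
    {"ax": 0,"ay": 0,"az": -0.024,"dx": -0.016,"dy": 0.031,"dz": 0,"grip": 1},
    {"ax": 0,"ay": 0,"az": -0.024,"dx": -0.016,"dy": 0.031,"dz": 0,"grip": 1},
  ],
)

```text
time_s: 19.85
ee_pos: [492.2, 310.0, 297.0]
orientation: [-0.045, 0.705, 0.045, 0.706]
force: [0.5, 0.0, -0.2]
finger_gap: 0.999
```

>>> apply_moves(
  moves=[
    {"ax": 0,"ay": 0,"az": -0.024,"dx": -0.016,"dy": 0.031,"dz": 0,"grip": 1},
    {"ax": 0,"ay": 0,"az": -0.024,"dx": -0.017,"dy": 0.03,"dz": 0,"grip": 1},
    {"ax": 0,"ay": 0,"az": 0,"dx": 0,"dy": 0,"dz": 0,"grip": 1},
    {"ax": 0,"ay": 0,"az": 0,"dx": 0,"dy": 0,"dz": 0,"grip": 1},
    {"ax": 0,"ay": 0,"az": 0,"dx": 0,"dy": 0,"dz": 0,"grip": 1},
    {"ax": 0,"ay": 0,"az": 0,"dx": 0,"dy": 0,"dz": 0,"grip": 1},
  ],
)

```text
time_s: 20.35
ee_pos: [461.4, 368.1, 296.3]
orientation: [-0.028, 0.706, 0.028, 0.707]
force: [1.0, 0.3, -0.5]
finger_gap: 1.0
```

```bash
python3 - <<'E'
from h import *
np.set_printoptions(precision=2,suppress=True)
s,j=jaw();print(s['time_s'],s['ee_pos'],j,s['joint_pos'])
im,c=snap('wrist','w5.png')
for k in ['red','yellow','blue']:
    print(k,[(b[:3],onz(c,b[1],b[2],38)[:2]) for b in blobs(im,k,80)])
im,c=snap('scene','scene5.png');snap('side','side5.png')
a=cv2.imread('pics/scene5.png')[210:300,210:330];b=cv2.imread('pics/w5.png')
cv2.imwrite('pics/cF.png',cv2.hconcat([cv2.resize(b,(400,300)),cv2.resize(a,(400,300),interpolation=cv2.INTER_CUBIC)]))
E
```

```text
20.35 [461.42 368.15 296.33] 0.07883063363213032 [-0.12  0.4  -0.87  1.63  0.32  1.26 -0.97]
red [((np.int32(193), np.float64(330.7), np.float64(11.0)), array([509.38, 547.05])), ((np.int32(228), np.float64(258.2), np.float64(120.1)), array([439.64, 428.37])), ((np.int32(109), np.float64(376.9), np.float64(411.9)), array([651.04,   7.07]))]
yellow [((np.int32(155), np.float64(284.5), np.float64(147.3)), array([472.98, 399.44])), ((np.int32(566), np.float64(311.8), np.float64(218.7)), array([515.53, 312.52]))]
blue [((np.int32(137), np.float64(391.7), np.float64(8.5)), array([573.87, 554.46])), ((np.int32(154), np.float64(257.1), np.float64(174.9)), array([442.57, 363.51])), ((np.int32(1986), np.float64(331.3), np.float64(399.2)), array([577.67,  26.18]))]
```

View pics/cF.png

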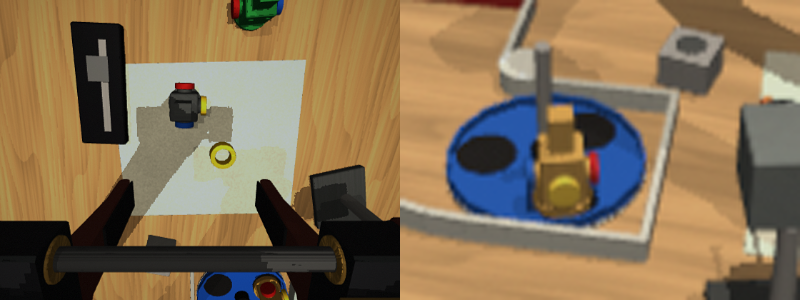

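Brass stands on its pad. Dark is at (441,396) with yaw about 0.075, matching the jaw. The black drive head, red/yellow/blue caps and on-sheet position confirm it isn't the green look-alike. I'll grasp it.

>>> apply_moves(
  moves=[
    {"ax": 0,"ay": 0,"az": 0,"dx": -0.01,"dy": 0.014,"dz": -0.02,"grip": 1},
    {"ax": 0,"ay": 0,"az": 0,"dx": -0.0105,"dy": 0.0145,"dz": -0.03,"grip": 1},
    {"ax": 0,"ay": 0,"az": 0,"dx": 0,"dy": 0,"dz": -0.04,"grip": 1},
    {"ax": 0,"ay": 0,"az": 0,"dx": 0,"dy": 0,"dz": -0.04,"grip": 1},
    {"ax": 0,"ay": 0,"az": 0,"dx": 0,"dy": 0,"dz": -0.01,"grip": 1},
    {"ax": 0,"ay": 0,"az": 0,"dx": 0,"dy": 0,"dz": 0,"grip": 1},
    {"ax": 0,"ay": 0,"az": 0,"dx": 0,"dy": 0,"dz": 0,"grip": 1},
  ],
)

```text
time_s: 21.08
ee_pos: [440.5, 398.2, 157.5]
orientation: [-0.028, 0.706, 0.029, 0.707]
force: [0.7, -0.1, 0.4]
finger_gap: 1.001
```

```bash
python3 - <<'E'
from h import *
np.set_printoptions(precision=1,suppress=True)
s,j=jaw();print(s['ee_pos'],j)
im,c=snap('wrist','w6.png')
for k in ['red','yellow','blue']:
    print(k,[(b[:3],onz(c,b[1],b[2],45)[:2]) for b in blobs(im,k,150)])
E
```

```text
[440.5 398.2 157.5] 0.08000987950856187
red [((np.int32(412), np.float64(387.8), np.float64(15.6)), array([509.5, 544.7])), ((np.int32(441), np.float64(275.3), np.float64(172.0)), array([440.1, 427.9]))]
yellow [((np.int32(749), np.float64(340.4), np.float64(298.2)), array([507.5, 318.6]))]
blue []
```

>>> apply_moves(
  moves=[
    {"ax": 0,"ay": 0,"az": 0,"dx": 0.001,"dy": -0.001,"dz": -0.03,"grip": 1},
    {"ax": 0,"ay": 0,"az": 0,"dx": 0,"dy": 0,"dz": -0.03,"grip": 1},
    {"ax": 0,"ay": 0,"az": 0,"dx": 0,"dy": 0,"dz": -0.018,"grip": 1},
    {"ax": 0,"ay": 0,"az": 0,"dx": 0,"dy": 0,"dz": 0,"grip": 0.2},
    {"ax": 0,"ay": 0,"az": 0,"dx": 0,"dy": 0,"dz": 0,"grip": -0.3},
    {"ax": 0,"ay": 0,"az": 0,"dx": 0,"dy": 0,"dz": 0,"grip": -1},
    {"ax": 0,"ay": 0,"az": 0,"dx": 0,"dy": 0,"dz": 0,"grip": -1},
    {"ax": 0,"ay": 0,"az": 0,"dx": 0,"dy": 0,"dz": 0,"grip": -1},
    {"ax": 0,"ay": 0,"az": 0,"dx": 0,"dy": 0,"dz": 0,"grip": -1},
    {"ax": 0,"ay": 0,"az": 0,"dx": 0,"dy": 0,"dz": 0,"grip": -1},
  ],
  force=35,
)

```text
time_s: 21.97
ee_pos: [441.1, 397.3, 79.1]
orientation: [-0.028, 0.706, 0.029, 0.707]
force: [0.6, 0.2, 0.8]
finger_gap: 0.511
```

>>> apply_moves(
  moves=[
    {"ax": 0,"ay": 0,"az": 0,"dx": 0,"dy": 0,"dz": 0,"grip": -1},
    {"ax": 0,"ay": 0,"az": 0,"dx": 0,"dy": 0,"dz": 0,"grip": -1},
    {"ax": 0,"ay": 0,"az": 0,"dx": 0,"dy": 0,"dz": 0,"grip": -1},
    {"ax": 0,"ay": 0,"az": 0,"dx": 0,"dy": 0,"dz": 0,"grip": -1},
  ],
)

```text
time_s: 22.3
ee_pos: [440.8, 397.0, 78.3]
orientation: [-0.029, 0.707, 0.029, 0.707]
force: [0.6, 0.0, 0.1]
finger_gap: 0.274
```

```bash
python3 - <<'E'
from h import *
np.set_printoptions(precision=3,suppress=True)
s,j=jaw();print(s['time_s'],s['ee_pos'],j,s['finger_gap'],s['joint_pos'])
E
```

```text
22.3 [440.834 396.967  78.271] 0.08092064641282816 0.2743471092503995 [-0.283  0.635 -0.752  1.834  0.547  0.892 -1.213]
```

>>> apply_moves(
  moves=[
    {"ax": 0,"ay": 0,"az": 0,"dx": 0,"dy": 0,"dz": 0.02,"grip": -1},
    {"ax": 0,"ay": 0,"az": 0,"dx": 0,"dy": 0,"dz": 0.034,"grip": -1},
    {"ax": 0,"ay": 0,"az": 0,"dx": 0,"dy": 0,"dz": 0.034,"grip": -1},
    {"ax": 0,"ay": 0,"az": -0.05,"dx": 0,"dy": 0,"dz": 0.034,"grip": -1},
    {"ax": 0,"ay": 0,"az": -0.11,"dx": 0.01,"dy": -0.016,"dz": 0,"grip": -1},
    {"ax": 0,"ay": 0,"az": -0.12,"dx": 0.017,"dy": -0.026,"dz": 0,"grip": -1},
    {"ax": 0,"ay": 0,"az": -0.12,"dx": 0.018,"dy": -0.028,"dz": 0,"grip": -1},
    {"ax": 0,"ay": 0,"az": -0.12,"dx": 0.018,"dy": -0.028,"dz": 0,"grip": -1},
    {"ax": 0,"ay": 0,"az": -0.12,"dx": 0.018,"dy": -0.028,"dz": 0,"grip": -1},
    {"ax": 0,"ay": 0,"az": -0.12,"dx": 0.018,"dy": -0.028,"dz": 0,"grip": -1},
  ],
)

```text
time_s: 23.13
ee_pos: [540.1, 241.4, 200.1]
orientation: [0.237, 0.666, -0.238, 0.666]
force: [0.5, 0.5, -1.7]
finger_gap: 0.268
```

>>> apply_moves(
  moves=[
    {"ax": 0,"ay": 0,"az": -0.12,"dx": 0.018,"dy": -0.028,"dz": 0,"grip": -1},
    {"ax": 0,"ay": 0,"az": -0.12,"dx": 0.014,"dy": -0.022,"dz": 0,"grip": -1},
    {"ax": 0,"ay": 0,"az": -0.12,"dx": 0.009,"dy": -0.013,"dz": 0,"grip": -1},
    {"ax": 0,"ay": 0,"az": -0.12,"dx": 0.0045,"dy": -0.0065,"dz": 0,"grip": -1},
    {"ax": 0,"ay": 0,"az": -0.072,"dx": 0,"dy": 0,"dz": 0,"grip": -1},
    {"ax": 0,"ay": 0,"az": 0,"dx": 0,"dy": 0,"dz": 0,"grip": -1},
    {"ax": 0,"ay": 0,"az": 0,"dx": 0,"dy": 0,"dz": 0,"grip": -1},
    {"ax": 0,"ay": 0,"az": 0,"dx": 0,"dy": 0,"dz": 0,"grip": -1},
  ],
)

```text
time_s: 23.8
ee_pos: [584.7, 174.2, 200.1]
orientation: [0.407, 0.578, -0.407, 0.578]
force: [-0.3, -0.9, -2.5]
finger_gap: 0.27
```

```bash
python3 - <<'E'
from h import *
np.set_printoptions(precision=3,suppress=True)
s,j=jaw();print(s['time_s'],s['ee_pos'],j,s['finger_gap'],s['joint_pos'])
im,c=snap('side','side6.png');im2,c2=snap('scene','scene6.png')
for k in ['red','yellow','blue']:
  print(k,[(int(b[0]),*map(float,b[1:3])) for b in blobs(im,k,4,(195,170,240,240))],[(int(b[0]),*map(float,b[1:3])) for b in blobs(im2,k,4,(290,180,350,270))])
E
```

```text
23.8 [584.71  174.189 200.136] -1.227535089159968 0.26973865584032475 [-0.013  0.44  -0.502  1.713  0.238  1.051 -1.821]
red [(47, 218.6, 216.4)] [(77, 318.1, 234.6)]
yellow [] []
blue [] []
```

The red cap sits at the same pixels as the brass one did. Now I'll hold, turn to yellow, hold, turn to blue and hold.

>>> apply_moves(
  moves=[
    {"ax": 0,"ay": 0,"az": 0,"dx": 0,"dy": 0,"dz": 0,"grip": -1},
    {"ax": 0,"ay": 0,"az": 0,"dx": 0,"dy": 0,"dz": 0,"grip": -1},
    {"ax": 0,"ay": 0,"az": 0,"dx": 0,"dy": 0,"dz": 0,"grip": -1},
    {"ax": 0,"ay": 0,"az": 0,"dx": 0,"dy": 0,"dz": 0,"grip": -1},
    {"ax": 0,"ay": 0,"az": 0,"dx": 0,"dy": 0,"dz": 0,"grip": -1},
    {"ax": 0,"ay": 0,"az": 0,"dx": 0,"dy": 0,"dz": 0,"grip": -1},
    {"ax": 0,"ay": 0,"az": 0,"dx": 0,"dy": 0,"dz": 0,"grip": -1},
    {"ax": 0,"ay": 0,"az": 0,"dx": 0,"dy": 0,"dz": 0,"grip": -1},
    {"ax": 0,"ay": 0,"az": 0,"dx": 0,"dy": 0,"dz": 0,"grip": -1},
    {"ax": 0,"ay": 0,"az": 0,"dx": 0,"dy": 0,"dz": 0,"grip": -1},
  ],
)

```text
time_s: 24.73
ee_pos: [585.3, 173.6, 200.4]
orientation: [0.408, 0.577, -0.408, 0.577]
force: [-1.0, -0.3, -2.0]
finger_gap: 0.272
```

>>> apply_moves(
  moves=[
    {"ax": 0,"ay": 0,"az": 0,"dx": 0,"dy": 0,"dz": 0,"grip": -1},
    {"ax": 0,"ay": 0,"az": 0,"dx": 0,"dy": 0,"dz": 0,"grip": -1},
    {"ax": 0,"ay": 0,"az": 0,"dx": 0,"dy": 0,"dz": 0,"grip": -1},
    {"ax": 0,"ay": 0,"az": 0,"dx": 0,"dy": 0,"dz": 0,"grip": -1},
    {"ax": 0,"ay": 0,"az": 0,"dx": 0,"dy": 0,"dz": 0,"grip": -1},
    {"ax": 0,"ay": 0,"az": 0,"dx": 0,"dy": 0,"dz": 0,"grip": -1},
    {"ax": 0,"ay": 0,"az": 0,"dx": 0,"dy": 0,"dz": 0,"grip": -1},
    {"ax": 0,"ay": 0,"az": 0,"dx": 0,"dy": 0,"dz": 0,"grip": -1},
    {"ax": 0,"ay": 0,"az": 0,"dx": 0,"dy": 0,"dz": 0,"grip": -1},
    {"ax": 0,"ay": 0,"az": 0,"dx": 0,"dy": 0,"dz": 0,"grip": -1},
  ],
)

```text
time_s: 25.57
ee_pos: [585.3, 173.6, 200.4]
orientation: [0.408, 0.577, -0.408, 0.577]
force: [0.1, -0.5, -1.9]
finger_gap: 0.272
```

>>> apply_moves(
  moves=[
    {"ax": 0,"ay": 0,"az": 0,"dx": 0,"dy": 0,"dz": 0,"grip": -1},
    {"ax": 0,"ay": 0,"az": 0,"dx": 0,"dy": 0,"dz": 0,"grip": -1},
    {"ax": 0,"ay": 0,"az": 0,"dx": 0,"dy": 0,"dz": 0,"grip": -1},
    {"ax": 0,"ay": 0,"az": 0,"dx": 0,"dy": 0,"dz": 0,"grip": -1},
    {"ax": 0,"ay": 0,"az": 0,"dx": 0,"dy": 0,"dz": 0,"grip": -1},
    {"ax": 0,"ay": 0,"az": 0,"dx": 0,"dy": 0,"dz": 0,"grip": -1},
  ],
)

```text
time_s: 26.07
ee_pos: [585.3, 173.6, 200.4]
orientation: [0.408, 0.577, -0.408, 0.577]
force: [-0.9, -0.1, -1.4]
finger_gap: 0.273
```

>>> apply_moves(
  moves=[
    {"ax": 0,"ay": 0,"az": 0.12,"dx": 0,"dy": 0,"dz": 0,"grip": -1},
    {"ax": 0,"ay": 0,"az": 0.12,"dx": 0,"dy": 0,"dz": 0,"grip": -1},
    {"ax": 0,"ay": 0,"az": 0.12,"dx": 0,"dy": 0,"dz": 0,"grip": -1},
    {"ax": 0,"ay": 0,"az": 0.12,"dx": 0,"dy": 0,"dz": 0,"grip": -1},
    {"ax": 0,"ay": 0,"az": 0.12,"dx": 0,"dy": 0,"dz": 0,"grip": -1},
    {"ax": 0,"ay": 0,"az": 0.12,"dx": 0,"dy": 0,"dz": 0,"grip": -1},
    {"ax": 0,"ay": 0,"az": 0.12,"dx": 0,"dy": 0,"dz": 0,"grip": -1},
    {"ax": 0,"ay": 0,"az": 0.12,"dx": 0,"dy": 0,"dz": 0,"grip": -1},
    {"ax": 0,"ay": 0,"az": 0.12,"dx": 0,"dy": 0,"dz": 0,"grip": -1},
    {"ax": 0,"ay": 0,"az": 0.12,"dx": 0,"dy": 0,"dz": 0,"grip": -1},
  ],
)

```text
time_s: 26.9
ee_pos: [585.4, 173.4, 200.4]
orientation: [0.009, 0.707, -0.009, 0.707]
force: [-0.0, -0.1, -2.5]
finger_gap: 0.274
```

>>> apply_moves(
  moves=[
    {"ax": 0,"ay": 0,"az": 0.12,"dx": 0,"dy": 0,"dz": 0,"grip": -1},
    {"ax": 0,"ay": 0,"az": 0.12,"dx": 0,"dy": 0,"dz": 0,"grip": -1},
    {"ax": 0,"ay": 0,"az": 0.12,"dx": 0,"dy": 0,"dz": 0,"grip": -1},
    {"ax": 0,"ay": 0,"az": 0.01,"dx": 0,"dy": 0,"dz": 0,"grip": -1},
    {"ax": 0,"ay": 0,"az": 0,"dx": 0,"dy": 0,"dz": 0,"grip": -1},
    {"ax": 0,"ay": 0,"az": 0,"dx": 0,"dy": 0,"dz": 0,"grip": -1},
  ],
)

```text
time_s: 27.4
ee_pos: [585.3, 173.5, 200.4]
orientation: [-0.118, 0.697, 0.118, 0.697]
force: [-0.2, -0.1, -2.2]
finger_gap: 0.27
```

```bash
python3 - <<'E'
from h import *
np.set_printoptions(precision=3,suppress=True)
s,j=jaw();print(s['time_s'],s['ee_pos'],j,s['finger_gap'],s['joint_pos'])
im,c=snap('side','side7.png')
for k in ['red','yellow','blue']:
  print(k,[(int(b[0]),*map(float,b[1:3])) for b in blobs(im,k,4,(195,170,240,240))])
E
```

```text
27.4 [585.344 173.461 200.385] 0.33539496266248253 0.269919675903815 [ 0.219  0.524 -0.837  1.697  0.427  1.114 -0.409]
red [(101, 228.6, 225.5)]
yellow [(5, 229.8, 194.6), (15, 217.4, 215.1)]
blue []
```

>>> apply_moves(
  moves=[
    {"ax": 0,"ay": 0,"az": 0,"dx": 0,"dy": 0,"dz": 0,"grip": -1},
    {"ax": 0,"ay": 0,"az": 0,"dx": 0,"dy": 0,"dz": 0,"grip": -1},
    {"ax": 0,"ay": 0,"az": 0,"dx": 0,"dy": 0,"dz": 0,"grip": -1},
    {"ax": 0,"ay": 0,"az": 0,"dx": 0,"dy": 0,"dz": 0,"grip": -1},
    {"ax": 0,"ay": 0,"az": 0,"dx": 0,"dy": 0,"dz": 0,"grip": -1},
    {"ax": 0,"ay": 0,"az": 0,"dx": 0,"dy": 0,"dz": 0,"grip": -1},
    {"ax": 0,"ay": 0,"az": 0,"dx": 0,"dy": 0,"dz": 0,"grip": -1},
    {"ax": 0,"ay": 0,"az": 0,"dx": 0,"dy": 0,"dz": 0,"grip": -1},
    {"ax": 0,"ay": 0,"az": 0,"dx": 0,"dy": 0,"dz": 0,"grip": -1},
    {"ax": 0,"ay": 0,"az": 0,"dx": 0,"dy": 0,"dz": 0,"grip": -1},
  ],
)

```text
time_s: 28.28
ee_pos: [585.3, 173.6, 200.4]
orientation: [-0.119, 0.697, 0.119, 0.697]
force: [-0.0, 0.0, -1.7]
finger_gap: 0.272
```

>>> apply_moves(
  moves=[
    {"ax": 0,"ay": 0,"az": 0,"dx": 0,"dy": 0,"dz": 0,"grip": -1},
    {"ax": 0,"ay": 0,"az": 0,"dx": 0,"dy": 0,"dz": 0,"grip": -1},
    {"ax": 0,"ay": 0,"az": 0,"dx": 0,"dy": 0,"dz": 0,"grip": -1},
    {"ax": 0,"ay": 0,"az": 0,"dx": 0,"dy": 0,"dz": 0,"grip": -1},
    {"ax": 0,"ay": 0,"az": 0,"dx": 0,"dy": 0,"dz": 0,"grip": -1},
    {"ax": 0,"ay": 0,"az": 0,"dx": 0,"dy": 0,"dz": 0,"grip": -1},
    {"ax": 0,"ay": 0,"az": 0,"dx": 0,"dy": 0,"dz": 0,"grip": -1},
    {"ax": 0,"ay": 0,"az": 0,"dx": 0,"dy": 0,"dz": 0,"grip": -1},
    {"ax": 0,"ay": 0,"az": 0,"dx": 0,"dy": 0,"dz": 0,"grip": -1},
    {"ax": 0,"ay": 0,"az": 0,"dx": 0,"dy": 0,"dz": 0,"grip": -1},
  ],
)

```text
time_s: 29.12
ee_pos: [585.3, 173.6, 200.4]
orientation: [-0.119, 0.697, 0.119, 0.697]
force: [-0.5, -0.1, -2.3]
finger_gap: 0.275
```

>>> apply_moves(
  moves=[
    {"ax": 0,"ay": 0,"az": 0,"dx": 0,"dy": 0,"dz": 0,"grip": -1},
    {"ax": 0,"ay": 0,"az": 0,"dx": 0,"dy": 0,"dz": 0,"grip": -1},
    {"ax": 0,"ay": 0,"az": 0,"dx": 0,"dy": 0,"dz": 0,"grip": -1},
    {"ax": 0,"ay": 0,"az": 0,"dx": 0,"dy": 0,"dz": 0,"grip": -1},
    {"ax": 0,"ay": 0,"az": 0,"dx": 0,"dy": 0,"dz": 0,"grip": -1},
    {"ax": 0,"ay": 0,"az": 0,"dx": 0,"dy": 0,"dz": 0,"grip": -1},
  ],
)

```text
time_s: 29.62
ee_pos: [585.3, 173.6, 200.4]
orientation: [-0.119, 0.697, 0.119, 0.697]
force: [-0.1, -0.1, -2.3]
finger_gap: 0.271
```

>>> apply_moves(
  moves=[
    {"ax": 0,"ay": 0,"az": 0.12,"dx": 0,"dy": 0,"dz": 0,"grip": -1},
    {"ax": 0,"ay": 0,"az": 0.12,"dx": 0,"dy": 0,"dz": 0,"grip": -1},
    {"ax": 0,"ay": 0,"az": 0.12,"dx": 0,"dy": 0,"dz": 0,"grip": -1},
    {"ax": 0,"ay": 0,"az": 0.12,"dx": 0,"dy": 0,"dz": 0,"grip": -1},
    {"ax": 0,"ay": 0,"az": 0.12,"dx": 0,"dy": 0,"dz": 0,"grip": -1},
    {"ax": 0,"ay": 0,"az": 0.12,"dx": 0,"dy": 0,"dz": 0,"grip": -1},
    {"ax": 0,"ay": 0,"az": 0.12,"dx": 0,"dy": 0,"dz": 0,"grip": -1},
    {"ax": 0,"ay": 0,"az": 0.12,"dx": 0,"dy": 0,"dz": 0,"grip": -1},
    {"ax": 0,"ay": 0,"az": 0.12,"dx": 0,"dy": 0,"dz": 0,"grip": -1},
    {"ax": 0,"ay": 0,"az": 0.12,"dx": 0,"dy": 0,"dz": 0,"grip": -1},
  ],
)

```text
time_s: 30.45
ee_pos: [585.4, 173.4, 200.4]
orientation: [-0.493, 0.507, 0.493, 0.507]
force: [0.6, -1.2, -1.9]
finger_gap: 0.271
```

>>> apply_moves(
  moves=[
    {"ax": 0,"ay": 0,"az": 0.12,"dx": 0,"dy": 0,"dz": 0,"grip": -1},
    {"ax": 0,"ay": 0,"az": 0.12,"dx": 0,"dy": 0,"dz": 0,"grip": -1},
    {"ax": 0,"ay": 0,"az": 0.12,"dx": 0,"dy": 0,"dz": 0,"grip": -1},
    {"ax": 0,"ay": 0,"az": 0.01,"dx": 0,"dy": 0,"dz": 0,"grip": -1},
    {"ax": 0,"ay": 0,"az": 0,"dx": 0,"dy": 0,"dz": 0,"grip": -1},
    {"ax": 0,"ay": 0,"az": 0,"dx": 0,"dy": 0,"dz": 0,"grip": -1},
  ],
)

```text
time_s: 30.95
ee_pos: [585.3, 173.5, 200.3]
orientation: [-0.576, 0.41, 0.576, 0.41]
force: [0.1, -0.6, -2.4]
finger_gap: 0.269
```

```bash
python3 - <<'E'
from h import *
np.set_printoptions(precision=3,suppress=True)
s,j=jaw();print(s['time_s'],s['ee_pos'],j,s['finger_gap'],s['joint_pos'])
im,c=snap('side','side8.png')
for k in ['red','yellow','blue']:
  print(k,[(int(b[0]),*map(float,b[1:3])) for b in blobs(im,k,4,(195,170,240,240))])
E
```

```text
30.95 [585.322 173.506 200.345] 1.9054843256577376 0.26905020680152525 [ 0.408  0.68  -1.181  1.685  0.662  1.238  0.98 ]
red []
yellow []
blue [(40, 218.6, 216.2)]
```

>>> apply_moves(
  moves=[
    {"ax": 0,"ay": 0,"az": 0,"dx": 0,"dy": 0,"dz": 0,"grip": -1},
    {"ax": 0,"ay": 0,"az": 0,"dx": 0,"dy": 0,"dz": 0,"grip": -1},
    {"ax": 0,"ay": 0,"az": 0,"dx": 0,"dy": 0,"dz": 0,"grip": -1},
    {"ax": 0,"ay": 0,"az": 0,"dx": 0,"dy": 0,"dz": 0,"grip": -1},
    {"ax": 0,"ay": 0,"az": 0,"dx": 0,"dy": 0,"dz": 0,"grip": -1},
    {"ax": 0,"ay": 0,"az": 0,"dx": 0,"dy": 0,"dz": 0,"grip": -1},
    {"ax": 0,"ay": 0,"az": 0,"dx": 0,"dy": 0,"dz": 0,"grip": -1},
    {"ax": 0,"ay": 0,"az": 0,"dx": 0,"dy": 0,"dz": 0,"grip": -1},
    {"ax": 0,"ay": 0,"az": 0,"dx": 0,"dy": 0,"dz": 0,"grip": -1},
    {"ax": 0,"ay": 0,"az": 0,"dx": 0,"dy": 0,"dz": 0,"grip": -1},
  ],
)

```text
time_s: 31.83
ee_pos: [585.3, 173.6, 200.4]
orientation: [-0.577, 0.409, 0.577, 0.409]
force: [0.1, 0.5, -1.9]
finger_gap: 0.27
```

>>> apply_moves(
  moves=[
    {"ax": 0,"ay": 0,"az": 0,"dx": 0,"dy": 0,"dz": 0,"grip": -1},
    {"ax": 0,"ay": 0,"az": 0,"dx": 0,"dy": 0,"dz": 0,"grip": -1},
    {"ax": 0,"ay": 0,"az": 0,"dx": 0,"dy": 0,"dz": 0,"grip": -1},
    {"ax": 0,"ay": 0,"az": 0,"dx": 0,"dy": 0,"dz": 0,"grip": -1},
    {"ax": 0,"ay": 0,"az": 0,"dx": 0,"dy": 0,"dz": 0,"grip": -1},
    {"ax": 0,"ay": 0,"az": 0,"dx": 0,"dy": 0,"dz": 0,"grip": -1},
    {"ax": 0,"ay": 0,"az": 0,"dx": 0,"dy": 0,"dz": 0,"grip": -1},
    {"ax": 0,"ay": 0,"az": 0,"dx": 0,"dy": 0,"dz": 0,"grip": -1},
    {"ax": 0,"ay": 0,"az": 0,"dx": 0,"dy": 0,"dz": 0,"grip": -1},
    {"ax": 0,"ay": 0,"az": 0,"dx": 0,"dy": 0,"dz": 0,"grip": -1},
  ],
)

```text
time_s: 32.67
ee_pos: [585.3, 173.6, 200.4]
orientation: [-0.577, 0.409, 0.577, 0.409]
force: [-0.1, -0.5, -1.9]
finger_gap: 0.275
```

>>> apply_moves(
  moves=[
    {"ax": 0,"ay": 0,"az": 0,"dx": 0,"dy": 0,"dz": 0,"grip": -1},
    {"ax": 0,"ay": 0,"az": 0,"dx": 0,"dy": 0,"dz": 0,"grip": -1},
    {"ax": 0,"ay": 0,"az": 0,"dx": 0,"dy": 0,"dz": 0,"grip": -1},
    {"ax": 0,"ay": 0,"az": 0,"dx": 0,"dy": 0,"dz": 0,"grip": -1},
    {"ax": 0,"ay": 0,"az": 0,"dx": 0,"dy": 0,"dz": 0,"grip": -1},
    {"ax": 0,"ay": 0,"az": 0,"dx": 0,"dy": 0,"dz": 0,"grip": -1},
  ],
)

```text
time_s: 33.17
ee_pos: [585.3, 173.5, 200.4]
orientation: [-0.577, 0.409, 0.577, 0.409]
force: [0.5, -0.4, -2.4]
finger_gap: 0.273
```

>>> apply_moves(
  moves=[
    {"ax": 0,"ay": 0,"az": 0,"dx": -0.005,"dy": -0.01,"dz": 0.02,"grip": -1},
    {"ax": 0,"ay": 0,"az": 0,"dx": -0.005,"dy": -0.02,"dz": 0.02,"grip": -1},
    {"ax": 0,"ay": 0,"az": -0.1,"dx": -0.005,"dy": -0.024,"dz": 0.02,"grip": -1},
    {"ax": 0,"ay": 0,"az": -0.12,"dx": -0.005,"dy": -0.03,"dz": 0,"grip": -1},
    {"ax": 0,"ay": 0,"az": -0.12,"dx": -0.005,"dy": -0.03,"dz": 0,"grip": -1},
    {"ax": 0,"ay": 0,"az": -0.12,"dx": -0.005,"dy": -0.03,"dz": 0,"grip": -1},
    {"ax": 0,"ay": 0,"az": -0.12,"dx": -0.005,"dy": -0.02,"dz": 0,"grip": -1},
    {"ax": 0,"ay": 0,"az": -0.12,"dx": -0.005,"dy": -0.013,"dz": 0,"grip": -1},
    {"ax": 0,"ay": 0,"az": -0.12,"dx": -0.0025,"dy": -0.005,"dz": 0,"grip": -1},
    {"ax": 0,"ay": 0,"az": -0.12,"dx": 0,"dy": 0,"dz": 0,"grip": -1},
  ],
)

```text
time_s: 34.0
ee_pos: [542.3, -10.7, 260.3]
orientation: [-0.327, 0.628, 0.326, 0.627]
force: [-0.6, 0.1, -1.8]
finger_gap: 0.271
```

>>> apply_moves(
  moves=[
    {"ax": 0,"ay": 0,"az": -0.12,"dx": 0,"dy": 0,"dz": 0,"grip": -1},
    {"ax": 0,"ay": 0,"az": -0.12,"dx": 0,"dy": 0,"dz": 0,"grip": -1},
    {"ax": 0,"ay": 0,"az": -0.12,"dx": 0,"dy": 0,"dz": 0,"grip": -1},
    {"ax": 0,"ay": 0,"az": -0.12,"dx": 0,"dy": 0,"dz": 0,"grip": -1},
    {"ax": 0,"ay": 0,"az": 0,"dx": 0,"dy": 0,"dz": 0,"grip": -1},
    {"ax": 0,"ay": 0,"az": 0,"dx": 0,"dy": 0,"dz": 0,"grip": -1},
  ],
)

```text
time_s: 34.5
ee_pos: [542.7, -8.2, 260.5]
orientation: [-0.173, 0.686, 0.172, 0.686]
force: [0.5, -0.1, -2.2]
finger_gap: 0.268
```

```bash
python3 - <<'E'
from h import *
np.set_printoptions(precision=3,suppress=True)
s,j=jaw();print(s['time_s'],s['ee_pos'],j,s['joint_pos'])
im,c=snap('wrist','w9.png')
for p in ((653.3,-.3,8),(542.8,-8.8,8),(605.4,-100.3,8),(600.5,-36.5,155)): print(np.array(proj(c,p)))
E
```

```text
34.5 [542.74   -8.17  260.543] 0.4930075327184659 [ 0.688  0.378 -0.989  1.78   0.342  1.169  0.088]
[354.1   209.516]
[272.489 174.014]
[281.649 257.611]
[316.925 268.964]
```

View pics/w9.png

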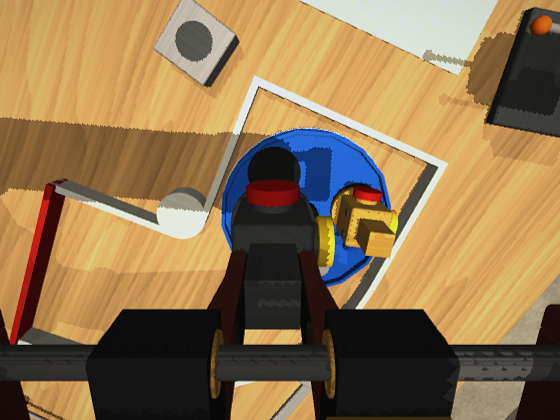

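>>> apply_moves(
  moves=[
    {"ax": 0,"ay": 0,"az": 0,"dx": 0,"dy": 0,"dz": -0.03,"grip": -1},
    {"ax": 0,"ay": 0,"az": 0,"dx": 0,"dy": 0,"dz": -0.04,"grip": -1},
    {"ax": 0,"ay": 0,"az": 0,"dx": 0,"dy": 0,"dz": -0.04,"grip": -1},
    {"ax": 0,"ay": 0,"az": 0,"dx": 0,"dy": 0,"dz": -0.03,"grip": -1},
    {"ax": 0,"ay": 0,"az": 0,"dx": 0,"dy": 0,"dz": -0.02,"grip": -1},
    {"ax": 0,"ay": 0,"az": 0,"dx": 0,"dy": 0,"dz": -0.008,"grip": -1},
    {"ax": 0,"ay": 0,"az": 0,"dx": 0,"dy": 0,"dz": -0.003,"grip": -1},
    {"ax": 0,"ay": 0,"az": 0,"dx": 0,"dy": 0,"dz": -0.002,"grip": -1},
    {"ax": 0,"ay": 0,"az": 0,"dx": 0,"dy": 0,"dz": 0,"grip": -1},
    {"ax": 0,"ay": 0,"az": 0,"dx": 0,"dy": 0,"dz": 0,"grip": -1},
  ],
)

```text
time_s: 35.38
ee_pos: [543.9, -8.3, 88.8]
orientation: [-0.171, 0.685, 0.171, 0.687]
force: [-1.3, -0.1, -1.0]
finger_gap: 0.27
```

>>> apply_moves(
  moves=[
    {"ax": 0,"ay": 0,"az": 0,"dx": 0,"dy": 0,"dz": -0.001,"grip": -1},
    {"ax": 0,"ay": 0,"az": 0,"dx": 0,"dy": 0,"dz": 0,"grip": -1},
    {"ax": 0,"ay": 0,"az": 0,"dx": 0,"dy": 0,"dz": 0,"grip": -1},
  ],
)

```text
time_s: 35.63
ee_pos: [543.1, -8.5, 86.9]
orientation: [-0.171, 0.686, 0.171, 0.686]
force: [0.6, -0.4, -1.4]
finger_gap: 0.272
```

>>> apply_moves(
  moves=[
    {"ax": 0,"ay": 0,"az": 0,"dx": 0,"dy": 0,"dz": -0.0007,"grip": -1},
    {"ax": 0,"ay": 0,"az": 0,"dx": 0,"dy": 0,"dz": 0,"grip": -1},
    {"ax": 0,"ay": 0,"az": 0,"dx": 0,"dy": 0,"dz": 0,"grip": -0.6},
    {"ax": 0,"ay": 0,"az": 0,"dx": 0,"dy": 0,"dz": 0,"grip": -0.2},
    {"ax": 0,"ay": 0,"az": 0,"dx": 0,"dy": 0,"dz": 0,"grip": -0.2},
    {"ax": 0,"ay": 0,"az": 0,"dx": 0,"dy": 0,"dz": 0.005,"grip": -0.2},
    {"ax": 0,"ay": 0,"az": 0,"dx": 0,"dy": 0,"dz": 0.025,"grip": -0.2},
    {"ax": 0,"ay": 0,"az": 0,"dx": 0,"dy": 0,"dz": 0.035,"grip": -0.2},
    {"ax": 0,"ay": 0,"az": 0,"dx": 0,"dy": 0,"dz": 0.035,"grip": 0},
    {"ax": 0,"ay": 0,"az": 0,"dx": 0,"dy": 0,"dz": 0.03,"grip": 0},
  ],
)

```text
time_s: 36.47
ee_pos: [542.8, -7.9, 217.9]
orientation: [-0.171, 0.686, 0.172, 0.686]
force: [0.7, -1.0, 0.3]
finger_gap: 0.492
```

>>> apply_moves(
  moves=[
    {"ax": 0,"ay": 0,"az": 0,"dx": 0.015,"dy": -0.007,"dz": 0.01,"grip": 0},
    {"ax": 0,"ay": 0,"az": 0,"dx": 0.02,"dy": -0.01,"dz": 0,"grip": 0},
    {"ax": 0,"ay": 0,"az": 0,"dx": 0.02,"dy": -0.01,"dz": 0,"grip": 0},
    {"ax": 0,"ay": 0,"az": 0,"dx": 0.003,"dy": -0.001,"dz": 0,"grip": 0},
    {"ax": 0,"ay": 0,"az": 0,"dx": 0,"dy": 0,"dz": 0,"grip": 0},
    {"ax": 0,"ay": 0,"az": 0,"dx": 0,"dy": 0,"dz": 0,"grip": 0},
  ],
)

```text
time_s: 36.97
ee_pos: [600.1, -35.6, 225.4]
orientation: [-0.171, 0.686, 0.172, 0.686]
force: [0.4, 0.1, -0.0]
finger_gap: 0.5
```

```bash
python3 - <<'E'
from h import *
np.set_printoptions(precision=3,suppress=True)
s,j=jaw();print(s['time_s'],s['ee_pos'],j,s['finger_gap'],s['joint_pos'])
im,c=snap('wrist','w10.png')
for p in ((600.5,-36.5,155),(600.5,-36.5,8),(653.3,-.3,118),(543,-8.5,118)): print(np.array(proj(c,p)))
E
```

```text
36.9667 [600.074 -35.644 225.433] 0.48974836716852094 0.5002445856612944 [ 0.63   0.51  -0.923  1.689  0.436  1.165  0.08 ]
[272.671 226.432]
[272.742 181.039]
[351.978 202.3  ]
[223.525 146.187]
```

View pics/w10.png

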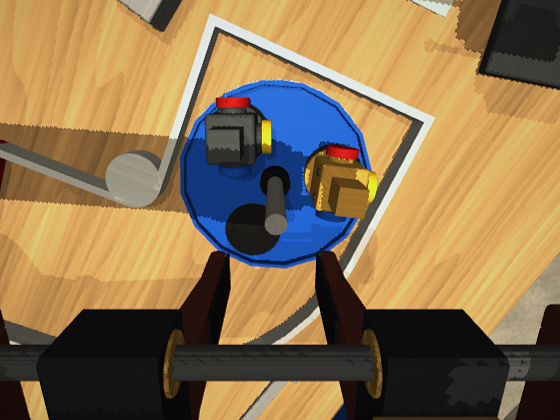

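Both stand upright on the carrier, with the mast top at (275,223) as predicted. From the same picture I'll take the guide's yaw: start-wall corners at (212,17) and (433,121), left wall ending near (165,165).

```bash
python3 - <<'E'
from h import *
np.set_printoptions(precision=3,suppress=True)
c=vision.calibration('wrist')
a,b,d,e=[onz(c,*p,28) for p in ((212,17),(433,121),(160,166),(345,278))]
print(a,b,d,e,np.arctan2(*(b-a)[[1,0]]),np.arctan2(*(a-d)[[1,0]])-np.pi/2,np.linalg.norm(b-a),np.arctan2(*(b-e)[[1,0]])-np.pi/2)
m=onz(c,275,223,155);print('mast',m)
for yw in (.08,.09,.1,.11):
    R2=np.array([[np.cos(yw),-np.sin(yw)],[np.sin(yw),np.cos(yw)]])
    print(yw,np.array([600,-36.5])+R2@[-180,-200])
cd=vision.calibration('side')
# stop ends in the side view (top edge)
for p in ((367.5,158.5),(351,210)): print(onz(cd,*p,34))
E
```

```text
[476.573  77.026  28.   ] [710.453  96.733  28.   ] [487.486 -73.431  28.   ] [724.894 -93.673  28.   ] 0.08406502358389466 0.07240642805715014 234.70888321174272 0.07569503126981947
mast [600.522 -33.298 155.   ]
0.08 [ 436.559 -250.245]
0.09 [ 438.704 -251.869]
0.1 [ 440.866 -253.471]
0.11 [ 443.044 -255.051]
[ 340.535 -373.255   34.   ]
[ 318.196 -107.48    34.   ]
```

>>> apply_moves(
  moves=[
    {"ax": 0,"ay": 0,"az": 0,"dx": 0.0005,"dy": 0.001,"dz": -0.03,"grip": 0},
    {"ax": 0,"ay": 0,"az": 0,"dx": 0,"dy": 0,"dz": -0.04,"grip": 0},
    {"ax": 0,"ay": 0,"az": 0,"dx": 0,"dy": 0,"dz": -0.02,"grip": 0},
    {"ax": 0,"ay": 0,"az": 0,"dx": 0,"dy": 0,"dz": -0.009,"grip": 0},
    {"ax": 0,"ay": 0,"az": 0,"dx": 0,"dy": 0,"dz": 0,"grip": -0.4},
    {"ax": 0,"ay": 0,"az": 0,"dx": 0,"dy": 0,"dz": 0,"grip": -0.7},
    {"ax": 0,"ay": 0,"az": 0,"dx": 0,"dy": 0,"dz": 0,"grip": -1},
    {"ax": 0,"ay": 0,"az": 0,"dx": 0,"dy": 0,"dz": 0,"grip": -1},
    {"ax": 0,"ay": 0,"az": 0,"dx": 0,"dy": 0,"dz": 0,"grip": -1},
    {"ax": 0,"ay": 0,"az": 0,"dx": 0,"dy": 0,"dz": 0,"grip": -1},
  ],
  force=20,
)

```text
time_s: 37.85
ee_pos: [602.3, -35.2, 128.3]
orientation: [-0.171, 0.685, 0.171, 0.687]
force: [-1.6, 0.3, 6.0]
finger_gap: 0.174
```

>>> apply_moves(
  moves=[
    {"ax": 0,"ay": 0,"az": 0,"dx": 0,"dy": 0,"dz": 0,"grip": -1},
    {"ax": 0,"ay": 0,"az": 0,"dx": 0,"dy": 0,"dz": 0,"grip": -1},
  ],
)

```text
time_s: 38.02
ee_pos: [602.3, -35.2, 128.3]
orientation: [-0.171, 0.685, 0.171, 0.687]
force: [-0.5, -0.9, 6.5]
finger_gap: 0.178
```

```bash
python3 - <<'E'
from h import *
np.set_printoptions(precision=3,suppress=True)
s,j=jaw();print(s['time_s'],s['ee_pos'],j,s['finger_gap'],s['force'],s['torque'])
import math
pts=[(0,0),(0,-4),(0,-12),(0,-24),(0,-36),(0,-48),(0,-60)]
for k in range(1,19): a=math.radians(5*k);pts.append((-140+140*math.cos(a),-60-140*math.sin(a)))
pts+=[(-150,-200),(-160,-200),(-168,-200),(-174,-200),(-178,-200),(-180,-200)]
P=np.array(pts);w=.08;M=np.array([[np.cos(w),-np.sin(w)],[np.sin(w),np.cos(w)]])
W=P@M.T;print(np.diff(W,axis=0).round(1).tolist())
E
```

```text
38.0167 [602.327 -35.198 128.271] 0.4888279916613946 0.17845011954159534 [-0.491 -0.913  6.535] [-0.042  0.026  0.05 ]
[[0.3, -4.0], [0.6, -8.0], [1.0, -12.0], [1.0, -12.0], [1.0, -12.0], [1.0, -12.0], [0.4, -12.2], [-0.6, -12.2], [-1.7, -12.1], [-2.7, -11.9], [-3.8, -11.6], [-4.8, -11.2], [-5.7, -10.8], [-6.6, -10.3], [-7.5, -9.6], [-8.3, -8.9], [-9.1, -8.2], [-9.7, -7.4], [-10.3, -6.5], [-10.9, -5.6], [-11.3, -4.6], [-11.7, -3.6], [-11.9, -2.6], [-12.1, -1.5], [-10.0, -0.8], [-10.0, -0.8], [-8.0, -0.6], [-6.0, -0.5], [-4.0, -0.3], [-2.0, -0.2]]
```

>>> apply_moves(
  moves=[
    {"ax": 0,"ay": 0,"az": 0,"dx": 0,"dy": 0,"dz": 0.001,"grip": -1},
    {"ax": 0,"ay": 0,"az": 0,"dx": 0.0003,"dy": -0.004,"dz": 0,"grip": -1},
    {"ax": 0,"ay": 0,"az": 0,"dx": 0.0006,"dy": -0.008,"dz": 0,"grip": -1},
    {"ax": 0,"ay": 0,"az": 0,"dx": 0.001,"dy": -0.012,"dz": 0,"grip": -1},
    {"ax": 0,"ay": 0,"az": 0,"dx": 0.001,"dy": -0.012,"dz": 0,"grip": -1},
  ],
)

```text
time_s: 38.43
ee_pos: [604.4, -69.6, 128.3]
orientation: [-0.171, 0.685, 0.173, 0.686]
force: [-0.8, 3.8, 2.7]
finger_gap: 0.183
```

>>> apply_moves(
  moves=[
    {"ax": 0,"ay": 0,"az": 0,"dx": 0.001,"dy": -0.012,"dz": 0,"grip": -1},
    {"ax": 0,"ay": 0,"az": 0,"dx": 0.001,"dy": -0.012,"dz": 0,"grip": -1},
    {"ax": 0,"ay": 0,"az": 0,"dx": 0.0004,"dy": -0.0122,"dz": 0,"grip": -1},
    {"ax": 0,"ay": 0,"az": 0,"dx": -0.0006,"dy": -0.0122,"dz": 0,"grip": -1},
    {"ax": 0,"ay": 0,"az": 0,"dx": -0.0017,"dy": -0.0121,"dz": 0,"grip": -1},
    {"ax": 0,"ay": 0,"az": 0,"dx": -0.0027,"dy": -0.0119,"dz": 0,"grip": -1},
  ],
)

```text
time_s: 38.93
ee_pos: [602.4, -143.6, 128.3]
orientation: [-0.171, 0.685, 0.172, 0.687]
force: [0.6, 4.8, 2.8]
finger_gap: 0.177
```

```bash
python3 - <<'E'
from h import *
np.set_printoptions(precision=2,suppress=True)
s,j=jaw();print(s['time_s'],s['ee_pos'],j,s['finger_gap'],s['force'],s['torque'],s['joint_pos'])
E
```

```text
38.9333 [ 602.42 -143.56  128.3 ] 0.4896838810036133 0.17667535063286258 [0.64 4.77 2.83] [ 1.04 -0.36  0.  ] [ 0.74  0.63 -0.84  1.74  0.54  1.02  0.18]
```

>>> apply_moves(
  moves=[
    {"ax": 0,"ay": 0,"az": 0,"dx": -0.0038,"dy": -0.0116,"dz": 0,"grip": -1},
    {"ax": 0,"ay": 0,"az": 0,"dx": -0.0048,"dy": -0.0112,"dz": 0,"grip": -1},
    {"ax": 0,"ay": 0,"az": 0,"dx": -0.0057,"dy": -0.0108,"dz": 0,"grip": -1},
    {"ax": 0,"ay": 0,"az": 0,"dx": -0.0066,"dy": -0.0103,"dz": 0,"grip": -1},
    {"ax": 0,"ay": 0,"az": 0,"dx": -0.0075,"dy": -0.0096,"dz": 0,"grip": -1},
  ],
)

```text
time_s: 39.35
ee_pos: [573.9, -198.0, 128.3]
orientation: [-0.171, 0.685, 0.171, 0.687]
force: [4.5, 4.3, 3.4]
finger_gap: 0.177
```

>>> apply_moves(
  moves=[
    {"ax": 0,"ay": 0,"az": 0,"dx": -0.0083,"dy": -0.0089,"dz": 0,"grip": -1},
    {"ax": 0,"ay": 0,"az": 0,"dx": -0.0091,"dy": -0.0082,"dz": 0,"grip": -1},
    {"ax": 0,"ay": 0,"az": 0,"dx": -0.0097,"dy": -0.0074,"dz": 0,"grip": -1},
    {"ax": 0,"ay": 0,"az": 0,"dx": -0.0103,"dy": -0.0065,"dz": 0,"grip": -1},
    {"ax": 0,"ay": 0,"az": 0,"dx": -0.0109,"dy": -0.0056,"dz": 0,"grip": -1},
  ],
)

```text
time_s: 39.77
ee_pos: [525.2, -235.2, 128.3]
orientation: [-0.171, 0.685, 0.171, 0.687]
force: [4.2, 2.4, 3.4]
finger_gap: 0.179
```

>>> apply_moves(
  moves=[
    {"ax": 0,"ay": 0,"az": 0,"dx": -0.0113,"dy": -0.0046,"dz": 0,"grip": -1},
    {"ax": 0,"ay": 0,"az": 0,"dx": -0.0117,"dy": -0.0036,"dz": 0,"grip": -1},
    {"ax": 0,"ay": 0,"az": 0,"dx": -0.0119,"dy": -0.0026,"dz": 0,"grip": -1},
    {"ax": 0,"ay": 0,"az": 0,"dx": -0.0121,"dy": -0.0015,"dz": 0,"grip": -1},
  ],
)

```text
time_s: 40.1
ee_pos: [477.9, -247.9, 128.2]
orientation: [-0.171, 0.685, 0.17, 0.687]
force: [5.6, -0.1, 3.0]
finger_gap: 0.177
```

```bash
python3 - <<'E'
from h import *
np.set_printoptions(precision=2,suppress=True)
s,j=jaw();print(s['time_s'],s['ee_pos'],j,s['finger_gap'],s['force'],s['torque'],s['joint_pos'])
E
```

```text
40.1 [ 477.93 -247.87  128.25] 0.4878693130634304 0.1767110915000757 [ 5.55 -0.06  2.99] [ 0.08 -1.25 -0.06] [ 1.05  0.52 -0.88  1.93  0.5   0.93  0.41]
```

>>> apply_moves(
  moves=[
    {"ax": 0,"ay": 0,"az": 0,"dx": -0.01,"dy": -0.0008,"dz": 0,"grip": -1},
    {"ax": 0,"ay": 0,"az": 0,"dx": -0.009,"dy": -0.0007,"dz": 0,"grip": -1},
    {"ax": 0,"ay": 0,"az": 0,"dx": -0.006,"dy": -0.0005,"dz": 0,"grip": -1},
    {"ax": 0,"ay": 0,"az": 0,"dx": -0.004,"dy": -0.0003,"dz": 0,"grip": -1},
  ],
)

```text
time_s: 40.43
ee_pos: [448.8, -249.4, 128.2]
orientation: [-0.171, 0.686, 0.17, 0.687]
force: [7.3, 0.9, 3.9]
finger_gap: 0.175
```

>>> apply_moves(
  moves=[
    {"ax": 0,"ay": 0,"az": 0,"dx": -0.003,"dy": -0.0002,"dz": 0,"grip": -1},
    {"ax": 0,"ay": 0,"az": 0,"dx": -0.002,"dy": -0.0002,"dz": 0,"grip": -1},
    {"ax": 0,"ay": 0,"az": 0,"dx": 0,"dy": 0,"dz": 0,"grip": -1},
  ],
)

```text
time_s: 40.68
ee_pos: [443.9, -249.6, 128.2]
orientation: [-0.171, 0.686, 0.171, 0.686]
force: [3.5, 0.1, 6.8]
finger_gap: 0.177
```

>>> apply_moves(
  moves=[
    {"ax": 0,"ay": 0,"az": 0,"dx": -0.002,"dy": 0,"dz": 0,"grip": -1},
    {"ax": 0,"ay": 0,"az": 0,"dx": -0.001,"dy": 0,"dz": 0,"grip": -1},
    {"ax": 0,"ay": 0,"az": 0,"dx": 0,"dy": 0,"dz": 0,"grip": -1},
  ],
)

```text
time_s: 40.93
ee_pos: [442.5, -249.5, 128.4]
orientation: [-0.172, 0.685, 0.171, 0.687]
force: [8.4, 0.4, 2.7]
finger_gap: 0.178
```

>>> apply_moves(
  moves=[
    {"ax": 0,"ay": 0,"az": 0,"dx": -0.002,"dy": 0,"dz": 0,"grip": -1},
    {"ax": 0,"ay": 0,"az": 0,"dx": 0,"dy": 0,"dz": 0,"grip": -1},
    {"ax": 0,"ay": 0,"az": 0,"dx": 0,"dy": 0,"dz": 0,"grip": -1},
  ],
)

```text
time_s: 41.18
ee_pos: [441.7, -249.4, 128.9]
orientation: [-0.172, 0.684, 0.17, 0.688]
force: [9.9, -0.1, 3.7]
finger_gap: 0.178
```

>>> apply_moves(
  moves=[
    {"ax": 0,"ay": 0,"az": 0,"dx": -0.002,"dy": 0,"dz": 0,"grip": -1},
    {"ax": 0,"ay": 0,"az": 0,"dx": 0,"dy": 0,"dz": 0,"grip": -1},
    {"ax": 0,"ay": 0,"az": 0,"dx": 0,"dy": 0,"dz": 0,"grip": -1},
  ],
)

```text
time_s: 41.43
ee_pos: [441.0, -249.3, 129.4]
orientation: [-0.173, 0.683, 0.17, 0.689]
force: [11.6, 0.7, 3.7]
finger_gap: 0.178
```

```bash
python3 - <<'E'
from h import *
np.set_printoptions(precision=2,suppress=True)
s,j=jaw();print(s['ee_pos'],s['torque'],s['force'])
snap('side','side9.png');snap('wrist','w11.png')
a=cv2.imread('pics/side9.png')[110:260,240:400];b=cv2.imread('pics/w11.png')
cv2.imwrite('pics/cG.png',cv2.hconcat([cv2.resize(a,(400,375),interpolation=cv2.INTER_CUBIC),cv2.copyMakeBorder(cv2.resize(b,(400,300)),0,75,0,0,cv2.BORDER_CONSTANT)]))
E
```

```text
[ 440.95 -249.32  129.42] [ 0.1  -2.81 -0.01] [11.65  0.66  3.68]
```

View pics/cG.png

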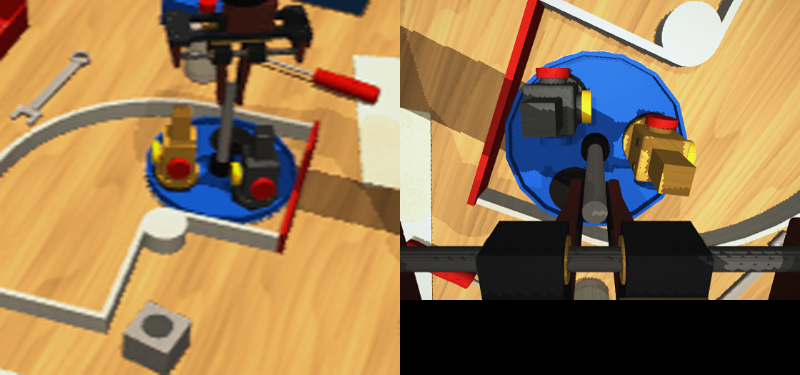

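The carrier edge touches the red stop in both views, and both manifolds are upright. I'll ease off, release and rise.

>>> apply_moves(
  moves=[
    {"ax": 0,"ay": 0,"az": 0,"dx": 0.003,"dy": 0,"dz": 0,"grip": -1},
    {"ax": 0,"ay": 0,"az": 0,"dx": 0,"dy": 0,"dz": 0,"grip": -1},
    {"ax": 0,"ay": 0,"az": 0,"dx": 0,"dy": 0,"dz": 0,"grip": -0.5},
    {"ax": 0,"ay": 0,"az": 0,"dx": 0,"dy": 0,"dz": 0,"grip": -0.2},
    {"ax": 0,"ay": 0,"az": 0,"dx": 0,"dy": 0,"dz": 0,"grip": -0.1},
    {"ax": 0,"ay": 0,"az": 0,"dx": 0,"dy": 0,"dz": 0.01,"grip": -0.1},
    {"ax": 0,"ay": 0,"az": 0,"dx": 0,"dy": 0,"dz": 0.025,"grip": -0.1},
    {"ax": 0,"ay": 0,"az": 0,"dx": 0,"dy": 0,"dz": 0.035,"grip": 0},
    {"ax": 0,"ay": 0,"az": 0,"dx": 0,"dy": 0,"dz": 0.035,"grip": 0},
    {"ax": 0,"ay": 0,"az": 0,"dx": 0,"dy": 0,"dz": 0.03,"grip": 0},
  ],
)

```text
time_s: 42.37
ee_pos: [439.0, -248.5, 264.8]
orientation: [-0.171, 0.686, 0.171, 0.686]
force: [0.4, 0.6, 0.5]
finger_gap: 0.499
```

>>> apply_moves(
  moves=[
    {"ax": 0,"ay": 0,"az": 0,"dx": 0,"dy": 0,"dz": 0.03,"grip": 0},
    {"ax": 0,"ay": 0,"az": 0,"dx": 0,"dy": 0,"dz": 0.01,"grip": 0},
    {"ax": 0,"ay": 0,"az": 0,"dx": 0,"dy": 0,"dz": 0,"grip": 0},
    {"ax": 0,"ay": 0,"az": 0,"dx": 0,"dy": 0,"dz": 0,"grip": 0},
  ],
)

```text
time_s: 42.7
ee_pos: [439.0, -249.1, 302.2]
orientation: [-0.171, 0.687, 0.171, 0.686]
force: [-0.0, -0.4, -0.0]
finger_gap: 0.501
```

```bash
python3 - <<'E'
from h import *
np.set_printoptions(precision=2,suppress=True)
s,j=jaw();print(s['time_s'],s['ee_pos'],s['force'])
im,c=snap('wrist','w12.png')
for n,cc in (('w',c),):
    h=cv2.cvtColor(im,cv2.COLOR_RGB2HSV);m=0
    m=cv2.inRange(h,*R['blue'][0]);n,l,st,ce=cv2.connectedComponentsWithStats(m);i=1+st[1:,4].argmax()
    p=cv2.convexHull(np.argwhere(l==i)[:,::-1].astype(np.float32)).reshape(-1,2)
    W=np.array([onz(c,*q,18)[:2] for q in p])
    A=np.c_[2*W,np.ones(len(W))];x=np.linalg.lstsq(A,(W**2).sum(1),rcond=None)[0]
    r=np.sqrt(x[2]+x[0]**2+x[1]**2);print('carrier rim fit',x[:2],r,'resid',np.abs(np.hypot(*(W-x[:2]).T)-r).max())
    m=0
    for lo,hi in R['red']: m=m|cv2.inRange(h,lo,hi)
    n,l,st,ce=cv2.connectedComponentsWithStats(m)
    for i in range(1,n):
        if st[i,4]>800:
            rc=cv2.boxPoints(cv2.minAreaRect(np.argwhere(l==i)[:,::-1].astype(np.float32)));print(st[i,4],rc.round().tolist(),[onz(c,*q,34)[:2].round(1).tolist() for q in rc],[onz(c,*q,10)[:2].round(1).tolist() for q in rc])
E
```

```text
42.7 [ 439.03 -249.08  302.17] [-0.01 -0.43 -0.01]
carrier rim fit [ 441.46 -247.92] 102.83740512213684 resid 1.1379968123400488
1382 [[160.0, 219.0], [224.0, 32.0], [232.0, 35.0], [168.0, 222.0]] [[339.2, -373.5], [318.1, -136.5], [326.3, -135.0], [348.8, -372.2]] [[335.8, -384.6], [313.6, -134.3], [322.2, -132.7], [346.0, -383.2]]
1156 [[91.0, 272.0], [100.0, 257.0], [162.0, 293.0], [153.0, 308.0]] [[285.2, -488.9], [288.2, -462.4], [383.1, -474.4], [381.5, -501.9]] [[278.8, -506.4], [281.9, -478.4], [382.2, -491.1], [380.4, -520.2]]
```

View pics/w12.png

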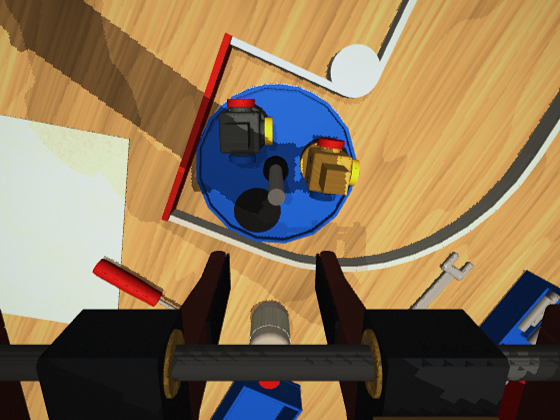

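Measured: the rim centre is 104 mm from the stop's inner face and the carrier radius is 105, so it's fully home. Both manifolds are upright and the gripper is clear.

```bash
python3 -c "
from plant import order
print(order.finish_job())"
```

```text
the job is handed in; nothing more can be done
None
```

I handed the job in at about 43 s. It gave no verdict, so what follows rests on my own checks.

- **Manifolds:** The white one is absent, so I inspected brass and then dark. I left the green look-alike alone. For each, I held red, then yellow, then blue at the mark for more than 2 s.
- **Inspection checks:** The side camera showed the right cap in front of the ball each time. The brass red cap, measured from two cameras, was within about 5 mm of the mark. I estimated the head's direction several ways. The last pointer measurement gave 0.335 rad. An earlier rough one gave 0.25, which I put down to a badly picked pixel. I used 0.34.
- **Loading and sliding:** Both manifolds were stood on carrier pads. The carrier was then slid round the guide by its mast with about 4–7 N and pressed against the stop with about 12 N.
- **Final picture:** Both manifolds look upright and the gripper is clear. The carrier rim centre is at (441.5, -248), about 104 mm from the stop's inner face, against a carrier radius of 105 mm, so it is touching.
- **Small disagreement:** The home point I predicted from the guide's start was (437–439, -250 to -252), about 3–6 mm from where the carrier rests and inside the 15 mm tolerance.

I saw no sign that any bystander had moved, but I did not measure each one again at the end.

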